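# Re-rack forming punches in reverse order

### The arm

A 6-joint arm with a two-finger parallel gripper is mounted at the origin on the work surface. World frame = base frame: x ahead of the robot, y to its left, z up, the work surface at z = 0. Lengths are in mm, angles in rad, forces in N, time in s.
With the tool pointing down it reaches from about 400 to 925 mm from the base axis. Payload 12.5 kg.
Tool frame: the origin (TCP) lies midway between the tips of the shut fingers; the grasp point (between the pads) lies env.grasp_offset behind it (env.grasp_offset is the distance from the TCP to the grasp point, in mm); x points along the fingers, y is the direction in which the jaws open and shut, and the axes are right-handed (so a half turn about x gives the same grasp; the last joint's range is limited). The gripper opens to 95 mm and grips with 3 to 60 N. Pads are 20 mm wide; open, the fingers measure 119 mm over their backs; the gripper's body (75 mm by 180 mm) begins 59 mm behind the grasp point.
Start: joints at [-1.258, 0.491, 1.559, -0, 1.092, -0.106], TCP at [254.189, -570.994, 214.661] pointing down, gripper open.
Joint ranges: [-3.1, 3.1], [-0.84, 2.19], [0.05, 2.79], [-1.13, 4.28], [0.06, 2.93], [-2.69, 2.69]. Speed limits (rad/s): [2.22, 2.22, 2.79, 3.14, 3.14, 3.14].

### API

Orientations are given as [roll, pitch, yaw] about the fixed x, y, z axes, in that order (R = Rz(yaw) Ry(pitch) Rx(roll)).
In Python, from cell import env gives the robot as it stands.
- The arm moves only by the tool apply_moves, never from a script. Its arguments are lists of equal length, an entry for each row: "offset": the shift along the world's x, y, z in units of 25 mm (1.0 is 25 mm), a list of three; "yaw": the turn about the world's z in units of 6 degrees (1.0 is 6 degrees); "jaw": the closure, from -1 (fully open) to 1 (shut), so that 0 is half open. A call has 1 to 20 rows; each row is the pose to reach, as a shift and turn from the pose measured when the call began; what a row does not reach only later rows make up. A row lasts 1/8 s, in which the tool goes at most 62.5 mm and 10.7 degrees, less where a joint would pass 70% of its speed; a pose out of reach is approached as far as the arm can. A call with a gripper value outside its range is refused whole. The fingers move at their own pace and stop on an object; the grip force is fixed at half the most. Time passes only in rows, so rows that repeat a pose let the fingers close. It gives the time, the measured TCP pose, the force and the opening at its end, in the units of the state.
- env.state(): the state, without advancing time (a new reading comes with each control period).
- env.read_camera(name): name is "scene" or "top" or "wrist"; returns a dict with "frame" (400x640x3 uint8, red, green, blue), "fx", "fy", "cx", "cy" (pixels), "distortion" ([k1, k2, p1, p2, k3] as OpenCV has them; the pictures are not rectified), "xyz" and "rotation" of the camera in the world; the wrist camera has in their place "hand_eye" (4x4, takes a point from camera to tool coordinates, whose origin is the TCP and whose axes are the tool frame's). Camera axes: x right, y down, z forward; pixel columns grow to the right and rows downward; lengths in mm; the calibration is good to about 2 mm. A picture is of the moment at which its call begins: read the wrist's pose just before it. There is no depth.
- env.job_done(): hands the job in, once; it reports no verdict.
The state is a dict: "t": time; "joints": joint angles; "qvel": joint speeds; "tau": joint torques, N m; "eef_pos": TCP position; "tcp_rot": TCP orientation; "ft_force": force on the tool from outside, world axes, zero at the start; "moment": the same for the moment, N m; "opening": opening from 0.0 (shut) to 1.0 (fully open).
Only numpy, scipy, OpenCV 4.12 (cv2) and the standard library are available. Lean on these libraries where they do the work, as an engineer would, in place of code of your own. Each camera call takes 0.05 s, during which the arm holds its last target.

### The job

The four steel forming punches stand on the wood rack in the order of the last job; the next job uses them the other way round, so move them to the aluminium rack, one to a pocket and standing upright, in reverse order counted from the racks' brass knobs: the punch nearest the knob of the wood rack goes in the pocket farthest from the knob of the aluminium rack, the next one in the next pocket, and so on. Set them down rather than dropping them, and do not knock any over.

Things in the scene. Friction and masses are not known exactly. Their poses are not given: they have to be found in the camera images.
- wood_rack: Light wood plank 300 x 80 mm, 14 mm thick, on the bench, with four rubber seat rings in a row and a small brass knob (20 mm across, 24 mm tall) at one end. Origin: at the underside, in the middle of the row of seats. Its x axis runs along the row, the knob at x = -150 mm; the seats stand at x = -90, -30, 30 and 90 mm, y = 0. z is up. Fixed.
- metal_rack: Fixed aluminium rack, 300 x 72 mm, four empty pockets in a row, a like brass knob at one end. Origin: underside, middle of the row of pockets. x runs along the row, knob at x = -155 mm; pocket centres at x = -90, -30, 30, 90 mm, y = 0. A pocket is 56 mm (x) by 64 mm (y) inside, its floor 4 mm above the bench; walls 4 mm thick, 6 mm higher than the floor. z is up.
- ball_mid (a point): Loose steel forming punch 'ball', 74 mm tall in all, standing upright: its top is a ball 32 mm across on a round shank 22 mm in diameter, foot 30 mm in diameter. The point is at its centre, 37 mm above its underside, on its upright axis (z up), where it can be gripped from above. It starts in a seat ring of the wood rack, its underside 14 mm above the bench.
- cone_mid (a point): Loose steel forming punch 'cone', 72 mm tall in all, standing upright: a round shank 26 mm in diameter that tapers above 44 mm to a blunt point, foot 32 mm in diameter. The point is at its centre, 36 mm above its underside, on its upright axis (z up), where it can be gripped from above. It starts in a seat ring of the wood rack, its underside 14 mm above the bench.
- flat_mid (a point): Loose steel forming punch 'flat', 60 mm tall in all, standing upright: a plain cylinder 36 mm in diameter with a flat top. The point is at its centre, 30 mm above its underside, on its upright axis (z up), where it can be gripped from above. It starts in a seat ring of the wood rack, its underside 14 mm above the bench.
- square_mid (a point): Loose steel forming punch 'square', 68 mm tall in all, standing upright: its top is a square block 30 x 30 x 24 mm on a round shank 22 mm in diameter, foot 30 mm in diameter. The point is at its centre, 34 mm above its underside, on its upright axis (z up), where it can be gripped from above. It starts in a seat ring of the wood rack, its underside 14 mm above the bench.
- seat_ball: Black rubber ring on the wood rack (50 mm outside, 42 mm inside, 5 mm high) in which the 'ball' punch stands at the start. Origin: centre of its underside, 14 mm above the bench. Fixed to the rack; it stays and so marks where that punch came from. The four rings are alike.
- seat_cone: Black rubber ring on the wood rack (50 mm outside, 42 mm inside, 5 mm high) in which the 'cone' punch stands at the start. Origin: centre of its underside, 14 mm above the bench. Fixed to the rack; it stays and so marks where that punch came from. The four rings are alike.
- seat_flat: Black rubber ring on the wood rack (50 mm outside, 42 mm inside, 5 mm high) in which the 'flat' punch stands at the start. Origin: centre of its underside, 14 mm above the bench. Fixed to the rack; it stays and so marks where that punch came from. The four rings are alike.
- seat_square: Black rubber ring on the wood rack (50 mm outside, 42 mm inside, 5 mm high) in which the 'square' punch stands at the start. Origin: centre of its underside, 14 mm above the bench. Fixed to the rack; it stays and so marks where that punch came from. The four rings are alike.
There are look-alikes about, which are no part of the job. Leave any green or purple look-alike of the part that bears square_mid alone.

How it is judged (in metres and radians):
At the end, for the whole second after the job is handed in: Each punch stands released and at rest on the floor of its pocket of the aluminium rack (within 14.5 mm of the pocket's centre along the row, 19 mm across it, 4 mm in height), upright within 0.1 rad, the punch from the seat at x on the wood rack being in the pocket at -x on the aluminium rack (((x of seat_ball in the frame of wood_rack between -0.105 and -0.075 m and x of ball_mid in the frame of metal_rack between 0.0755 and 0.1045 m) or (x of seat_ball in the frame of wood_rack between -0.045 and -0.015 m and x of ball_mid in the frame of metal_rack between 0.0155 and 0.0445 m) or (x of seat_ball in the frame of wood_rack between 0.015 and 0.045 m and x of ball_mid in the frame of metal_rack between -0.0445 and -0.0155 m) or (x of seat_ball in the frame of wood_rack between 0.075 and 0.105 m and x of ball_mid in the frame of metal_rack between -0.1045 and -0.0755 m)) and y of ball_mid in the frame of metal_rack between -0.019 and 0.019 m and z of ball_mid in the frame of metal_rack between 0.037 and 0.045 m and angle between each of ball_mid, cone_mid, flat_mid, square_mid's own z axis and vertical below 0.1 rad and linear speed of each of punch_ball, punch_cone, punch_flat, punch_square below 0.02 m/s and angular speed of each of punch_ball, punch_cone, punch_flat, punch_square below 0.2 rad/s and ((x of seat_cone in the frame of wood_rack between -0.105 and -0.075 m and x of cone_mid in the frame of metal_rack between 0.0755 and 0.1045 m) or (x of seat_cone in the frame of wood_rack between -0.045 and -0.015 m and x of cone_mid in the frame of metal_rack between 0.0155 and 0.0445 m) or (x of seat_cone in the frame of wood_rack between 0.015 and 0.045 m and x of cone_mid in the frame of metal_rack between -0.0445 and -0.0155 m) or (x of seat_cone in the frame of wood_rack between 0.075 and 0.105 m and x of cone_mid in the frame of metal_rack between -0.1045 and -0.0755 m)) and y of cone_mid in the frame of metal_rack between -0.019 and 0.019 m and z of cone_mid in the frame of metal_rack between 0.036 and 0.044 m and ((x of seat_flat in the frame of wood_rack between -0.105 and -0.075 m and x of flat_mid in the frame of metal_rack between 0.0755 and 0.1045 m) or (x of seat_flat in the frame of wood_rack between -0.045 and -0.015 m and x of flat_mid in the frame of metal_rack between 0.0155 and 0.0445 m) or (x of seat_flat in the frame of wood_rack between 0.015 and 0.045 m and x of flat_mid in the frame of metal_rack between -0.0445 and -0.0155 m) or (x of seat_flat in the frame of wood_rack between 0.075 and 0.105 m and x of flat_mid in the frame of metal_rack between -0.1045 and -0.0755 m)) and y of flat_mid in the frame of metal_rack between -0.019 and 0.019 m and z of flat_mid in the frame of metal_rack between 0.03 and 0.038 m and ((x of seat_square in the frame of wood_rack between -0.105 and -0.075 m and x of square_mid in the frame of metal_rack between 0.0755 and 0.1045 m) or (x of seat_square in the frame of wood_rack between -0.045 and -0.015 m and x of square_mid in the frame of metal_rack between 0.0155 and 0.0445 m) or (x of seat_square in the frame of wood_rack between 0.015 and 0.045 m and x of square_mid in the frame of metal_rack between -0.0445 and -0.0155 m) or (x of seat_square in the frame of wood_rack between 0.075 and 0.105 m and x of square_mid in the frame of metal_rack between -0.1045 and -0.0755 m)) and y of square_mid in the frame of metal_rack between -0.019 and 0.019 m and z of square_mid in the frame of metal_rack between 0.034 and 0.042 m); the robot touches nothing.
It fails at once if a punch is knocked over or tipped beyond 35 degrees (angle between any of ball_mid, cone_mid, flat_mid, square_mid's own z axis and vertical above 0.61 rad).
It fails at once if a punch is dropped: it comes down on the metal rack faster than 0.45 m/s ((x of ball_mid in the frame of metal_rack between -0.12 and 0.12 m and y of ball_mid in the frame of metal_rack between -0.034 and 0.034 m and z of ball_mid in the frame of metal_rack below 0.071 m and linear speed of punch_ball above 0.45 m/s) or (x of cone_mid in the frame of metal_rack between -0.12 and 0.12 m and y of cone_mid in the frame of metal_rack between -0.034 and 0.034 m and z of cone_mid in the frame of metal_rack below 0.07 m and linear speed of punch_cone above 0.45 m/s) or (x of flat_mid in the frame of metal_rack between -0.12 and 0.12 m and y of flat_mid in the frame of metal_rack between -0.034 and 0.034 m and z of flat_mid in the frame of metal_rack below 0.064 m and linear speed of punch_flat above 0.45 m/s) or (x of square_mid in the frame of metal_rack between -0.12 and 0.12 m and y of square_mid in the frame of metal_rack between -0.034 and 0.034 m and z of square_mid in the frame of metal_rack below 0.068 m and linear speed of punch_square above 0.45 m/s)).
It also fails if it takes over 106 s, if anything falls off the work surface, if the arm or the gripper's body presses on something with over 40 N, if the wrist force passes 120 N, or if a joint passes its speed limit or range.

## Working session

There is one attempt and no reset: what is moved stays moved. The work goes in short steps, Python scripts to look and compute and a tool call to move; the robot and the scene stay as the last step left them, time stands still between calls to the robot, and variables do not carry over. Pictures are saved under pics/ and viewed, and the job is handed in when it is done.

Besides the shell and the picture viewer there is one more tool, called after ">>>" as name(argument=value, ...), one argument or row to a line, values as JSON. apply_moves: Moves the arm, as the interface text tells. Its arguments: {"type":"object","properties":{"offset":{"type":"array"},"yaw":{"type":"array"},"jaw":{"type":"array"}},"required":["offset","yaw","jaw"]}

```bash
ls; mkdir -p pics; python3 - <<'E'
from cell import env
import cv2
print(env.grasp_offset, env.state())
for n in ("scene","top","wrist"):
    c=env.read_camera(n); cv2.imwrite(f"pics/{n}0.png",c["frame"][:,:,::-1])
    print(n,{k:v for k,v in c.items() if k!="frame"})
E
```

```text
pics
18.8 {'t': 0.0, 'joints': array([-1.25763593e+00,  4.91547799e-01,  1.55945270e+00,  3.43146802e-07,
        1.09169924e+00, -1.05581796e-01]), 'qvel': array([ 0.00026705, -0.00095888,  0.00056085,  0.00088575, -0.00046183,
       -0.00012411]), 'tau': array([ 4.69030347e-04, -6.12656593e+01, -2.58189690e+01,  6.92767231e-02,
        4.81682376e-02, -1.09815762e-04]), 'eef_pos': array([ 254.08740263, -570.75177493,  214.06793612]), 'tcp_rot': array([-1.67665302,  1.56968923,  1.88368166]), 'ft_force': array([ 0.03319149, -0.28565817, -0.86365129]), 'moment': array([ 0.04560383, -0.07414188,  0.04328983]), 'opening': 1.000653669634521}
scene {'fx': 460.2978968599069, 'fy': 460.2978968599069, 'cx': 320.58103721966523, 'cy': 199.73228779553236, 'distortion': array([-0.11599819,  0.        ,  0.        ,  0.        ,  0.        ]), 'xyz': array([1127.8045674 ,  574.4588864 ,  696.20420975]), 'rotation': array([-2.27887918, -0.00441574,  2.38566783])}
top {'fx': 435.33845701231854, 'fy': 435.33845701231854, 'cx': 325.7313177202642, 'cy': 202.17545157333282, 'distortion': array([-0.04221353,  0.        ,  0.        ,  0.        ,  0.        ]), 'xyz': array([ 525.71820247,   37.88186562, 1039.19877361]), 'rotation': array([-3.06772688, -0.00338375, -1.59013238])}
wrist {'fx': 354.8390423154547, 'fy': 354.8390423154547, 'cx': 323.95409740148426, 'cy': 196.5943410571676, 'distortion': array([-0.00019096,  0.        ,  0.        ,  0.        ,  0.        ]), 'hand_eye': array([[-5.11267953e-04, -2.84311871e-01,  9.58731714e-01,
        -1.70734549e+02],
       [ 9.99999725e-01, -6.60787754e-04,  3.37318570e-04,
        -3.48728781e-02],
       [ 5.37614502e-04,  9.58731622e-01,  2.84312130e-01,
        -8.03062432e+01],
       [ 0.00000000e+00,  0.00000000e+00,  0.00000000e+00,
         1.00000000e+00]])}
```

View pics/top0.png

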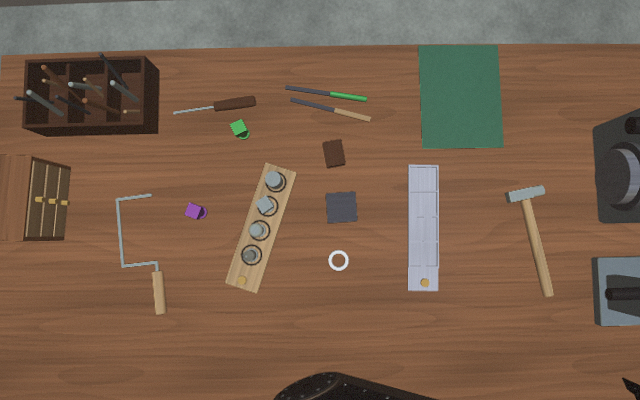

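View pics/scene0.png

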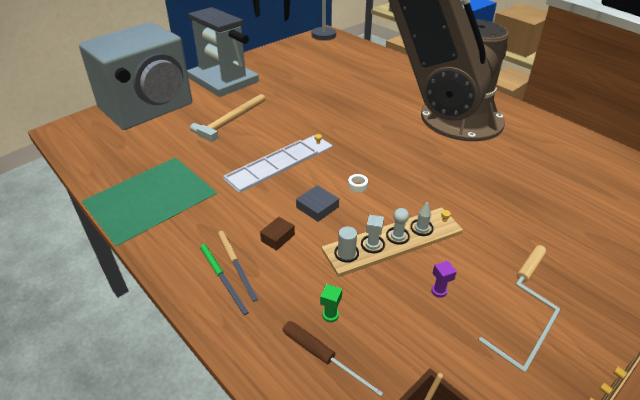

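View pics/wrist0.png

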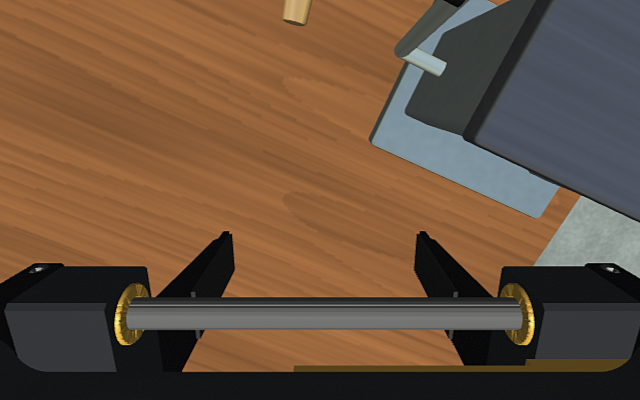

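```bash
cat > h.py <<'E'
import numpy as np, cv2
from scipy.spatial.transform import Rotation as R
from cell import env
def K(c): return np.array([[c["fx"],0,c["cx"]],[0,c["fy"],c["cy"]],[0,0,1.]])
def pose(c,st=None):
    if "xyz" in c: return R.from_euler("xyz",c["rotation"]).as_matrix(), np.array(c["xyz"])
    Rt=R.from_euler("xyz",st["tcp_rot"]).as_matrix(); H=np.array(c["hand_eye"])
    return Rt@H[:3,:3], Rt@H[:3,3]+st["eef_pos"]
def ray(c,uv,z,st=None):
    Rm,o=pose(c,st)
    p=cv2.undistortPoints(np.array(uv,float).reshape(-1,1,2),K(c),c["distortion"]).reshape(-1,2)
    d=np.c_[p,np.ones(len(p))]@Rm.T
    return o+d*((z-o[2])/d[:,2])[:,None]
def proj(c,X,st=None):
    Rm,o=pose(c,st); q=(np.array(X,float).reshape(-1,3)-o)@Rm
    return cv2.projectPoints(q.reshape(-1,1,3),np.zeros(3),np.zeros(3),K(c),c["distortion"])[0].reshape(-1,2)
def crop(f,x0,x1,y0,y1,s): return cv2.resize(f[y0:y1,x0:x1,::-1],None,fx=s,fy=s,interpolation=cv2.INTER_CUBIC)
E
python3 - <<'E'
from h import *
c=env.read_camera("top"); f=c["frame"]
a=crop(f,215,315,155,300,4); b=crop(f,390,460,155,300,4)
cv2.imwrite("pics/topcrop.png",np.hstack([a,b]))
s=env.read_camera("scene"); cv2.imwrite("pics/scenecrop.png",crop(s["frame"],210,470,120,280,3))
E
```

```text
(no output)
```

View pics/topcrop.png

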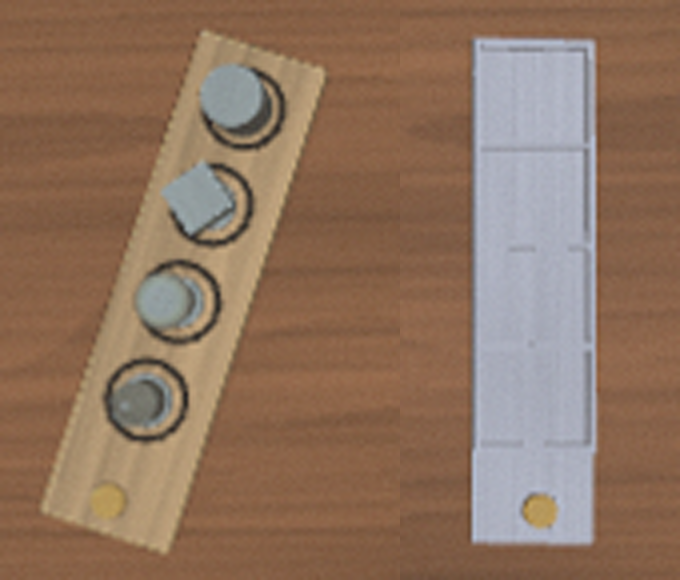

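View pics/scenecrop.png

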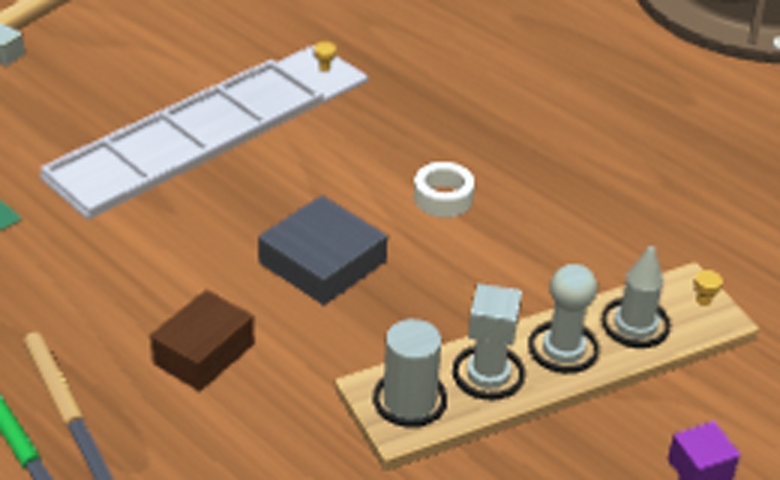

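```bash
cat > meas.py <<'E'
from h import *
c=env.read_camera("top"); f=c["frame"]
hsv=cv2.cvtColor(f,cv2.COLOR_RGB2HSV)
# wood rack rings: dark pixels inside roi
roi=np.zeros(f.shape[:2],np.uint8); roi[158:298,222:300]=1
wood=((hsv[...,2]>140)&(hsv[...,1]<140)&(hsv[...,1]>60)).astype(np.uint8)*roi
cs,_=cv2.findContours(wood,cv2.RETR_EXTERNAL,cv2.CHAIN_APPROX_NONE); 
k=max(cs,key=cv2.contourArea); r=cv2.minAreaRect(k); print("wood rect",r)
bw=cv2.boxPoints(r); print(ray(c,bw,14).round(1))
roi[:]=0; roi[155:300,395:450]=1
met=((hsv[...,1]<60)&(hsv[...,2]>110)).astype(np.uint8)*roi
cs,_=cv2.findContours(met,cv2.RETR_EXTERNAL,cv2.CHAIN_APPROX_NONE)
k=max(cs,key=cv2.contourArea); r=cv2.minAreaRect(k); print("metal",r)
b=cv2.boxPoints(r); print(ray(c,b,8).round(1))
yel=(cv2.inRange(hsv,(18,130,120),(32,255,255)))
for (x0,x1,y0,y1) in ((222,262,265,297),(410,440,270,296)):
    m=np.zeros_like(yel); m[y0:y1,x0:x1]=yel[y0:y1,x0:x1]
    M=cv2.moments(m,True); u=(M["m10"]/M["m00"],M["m01"]/M["m00"]); print("knob",u,M["m00"],ray(c,[u],36).round(1))
# from crop: ring centres (outer), scaled
ring=np.array([[243,108],[211,203],[179,301],[147,399]])/4+[215,155]-0.5+0.125
P=ray(c,ring,17); print("rings",P.round(1), np.diff(P,axis=0).round(1))
top=np.array([[232,98],[197,199],[165,301],[131,401]])/4+[215,155]-.4
for n,u,z in zip(("flat","square","ball","cone"),top,(74,82,76,66)): print(n,ray(c,[u],z).round(1))
sq=np.array([[203,160],[235,203],[192,237],[161,196]])/4+[215,155]
Q=ray(c,sq,82)[:,:2]; d=np.roll(Q,-1,0)-Q; print("sq",Q.round(1),np.degrees(np.arctan2(d[:,1],d[:,0])).round(1),np.hypot(*d.T).round(1))
wl=np.array([[533,148],[533,245],[533,345],[533,443]])/4+[390-100,155]
print("walls",ray(c,wl,10).round(1))
E
python3 meas.py
```

```text
wood rect ((260.5, 227.5), (131.0, 77.0), 90.0)
[[702.2 278.2  14. ]
 [698.5  94.7  14. ]
 [390.6  99.3  14. ]
 [393.6 279.1  14. ]]
metal ((423.0, 227.5), (127.0, 30.0), 90.0)
[[ 689.9 -166.     8. ]
 [ 688.7 -238.3    8. ]
 [ 387.4 -227.1    8. ]
 [ 389.1 -156.3    8. ]]
knob (242.16666666666666, 280.1666666666667) 18.0 [[424.8 227.5  36. ]]
knob (423.75, 282.4375) 16.0 [[ 411.4 -187.8   36. ]]
rings [[652.2 151.   17. ]
 [596.4 170.4  17. ]
 [539.1 189.8  17. ]
 [482.3 209.   17. ]] [[-55.9  19.4   0. ]
 [-57.2  19.3   0. ]
 [-56.8  19.2   0. ]]
flat [[651.  150.8  74. ]]
square [[594.3 169.8  82. ]]
ball [[538.6 188.8  76. ]]
cone [[483.5 209.8  66. ]]
sq [[614.9 165.4]
 [590.8 148. ]
 [572.5 171.8]
 [595.4 188.8]] [-144.2  127.5   36.4  -50.2] [29.8 30.1 28.5 30.4]
walls [[ 621.7 -199.8   10. ]
 [ 563.9 -197.7   10. ]
 [ 504.9 -195.6   10. ]
 [ 447.4 -193.7   10. ]]
```

```bash
cat > st.py <<'E'
from h import *
def info():
    s=env.state(); M=R.from_euler("xyz",s["tcp_rot"]).as_matrix()
    print("t %.2f"%s["t"],"tcp",s["eef_pos"].round(1),"jaw deg %.2f"%np.degrees(np.arctan2(M[1,1],M[0,1])),"tilt %.3f"%np.degrees(np.arccos(-M[2,0])),"op %.3f"%s["opening"],"F",s["ft_force"].round(1),"j",s["joints"].round(2))
    return s,np.degrees(np.arctan2(M[1,1],M[0,1]))
def go(x,y,z,jaw):
    s,a=info(); d=(np.array([x,y,z])-s["eef_pos"])/25; t=(jaw-a+90)%180-90
    print("-> offset",d.round(3),"yaw %.3f (or +-30)"%(t/6))
E
python3 - <<'E'
from st import *
go(540,190,280,71.2)
E
```

```text
t 0.30 tcp [ 254.2 -570.9  214.5] jaw deg -66.00 tilt 0.017 op 0.998 F [0.4 0.2 0.1] j [-1.26  0.49  1.56 -0.    1.09 -0.11]
-> offset [11.433 30.437  2.621] yaw -7.133 (or +-30)
```

>>> apply_moves(
  offset=[
    [2,5,3],
    [4,10,3],
    [6,15,3],
    [8,20,3],
    [10,25,3],
    [11,30,3],
    [11,30.5,3],
    [11,30.5,3],
    [11,30.5,3],
    [11,30.5,3],
    [11,30.5,3],
    [11,30.5,3],
    [11,30.5,3],
    [11,30.5,3],
    [11,30.5,3],
    [11,30.5,3],
    [11,30.5,3],
    [11,30.5,3],
  ],
  yaw=[1.7,3.4,5.1,6.8,8.5,10.2,11.9,13.6,15.3,17,18.7,20.4,22.1,22.87,22.87,22.87,22.87,22.87],
  jaw=[-1,-1,-1,-1,-1,-1,-1,-1,-1,-1,-1,-1,-1,-1,-1,-1,-1,-1],
)

```text
t: 2.55
eef_pos: [529.2, 191.0, 289.7]
tcp_rot: [-0.441, 1.571, -0.77]
ft_force: [0.5, -0.8, 0.8]
opening: 0.999
```

```bash
python3 - <<'E'
from st import *
s,_=info(); c=env.read_camera("wrist"); cv2.imwrite("pics/w1.png",c["frame"][:,:,::-1])
P=np.array([[652.2,151],[596.4,170.4],[539.1,189.8],[482.3,209]])
print(proj(c,np.c_[P,[17]*4],s).round(1), proj(c,np.c_[P,[74,82,88,86]],s).round(1))
E
```

```text
t 2.55 tcp [529.2 191.  289.7] jaw deg 71.13 tilt 0.017 op 0.999 F [ 0.5 -0.8  0.8] j [ 0.23  0.33  1.61 -0.    1.2  -1.01]
[[325.6 251.3]
 [325.9 210.3]
 [325.8 165.2]
 [325.7 117. ]] [[325.9 271.6]
 [326.2 228.7]
 [326.1 178.4]
 [326.  121.7]]
```

View pics/w1.png

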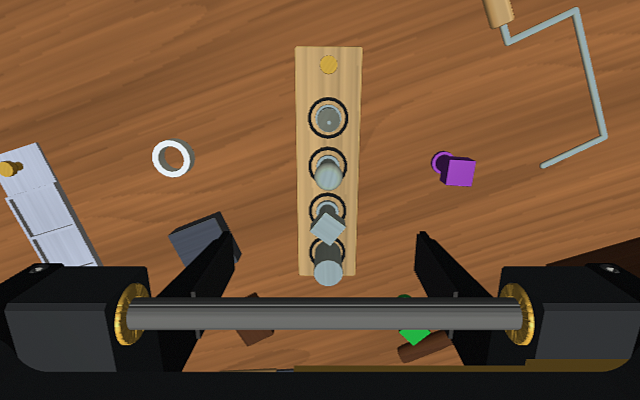

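```bash
python3 - <<'E'
from st import *
go(483.3,210.5,31.2,71.2)
E
```

```text
t 2.60 tcp [529.2 191.1 289.7] jaw deg 71.15 tilt 0.014 op 0.998 F [-0.5 -0.6 -0.2] j [ 0.23  0.33  1.61 -0.    1.2  -1.01]
-> offset [ -1.835   0.777 -10.338] yaw 0.009 (or +-30)
```

>>> apply_moves(
  offset=[
    [-1.84,0.78,-1],
    [-1.84,0.78,-3],
    [-1.84,0.78,-5],
    [-1.84,0.78,-7],
    [-1.84,0.78,-8.5],
    [-1.84,0.78,-9.5],
    [-1.84,0.78,-10],
    [-1.84,0.78,-10.34],
    [-1.84,0.78,-10.34],
    [-1.84,0.78,-10.34],
  ],
  yaw=[0,0,0,0,0,0,0,0,0,0],
  jaw=[-1,-1,-1,-1,-1,-1,-1,-1,-1,-1],
)

```text
t: 3.85
eef_pos: [483.6, 210.7, 31.9]
tcp_rot: [0.423, 1.57, 0.094]
ft_force: [-0.5, 0.1, 0.9]
opening: 0.997
```

```bash
python3 - <<'E'
from st import *
s,_=info(); c=env.read_camera("wrist"); cv2.imwrite("pics/w2.png",c["frame"][:,:,::-1])
c=env.read_camera("scene"); cv2.imwrite("pics/s2.png",crop(c["frame"],300,500,120,290,4))
E
```

```text
t 3.85 tcp [483.6 210.7  31.9] jaw deg 71.14 tilt 0.074 op 0.997 F [-0.5  0.1  0.9] j [ 0.29  0.62  1.96 -0.    0.56 -0.96]
```

View pics/w2.png

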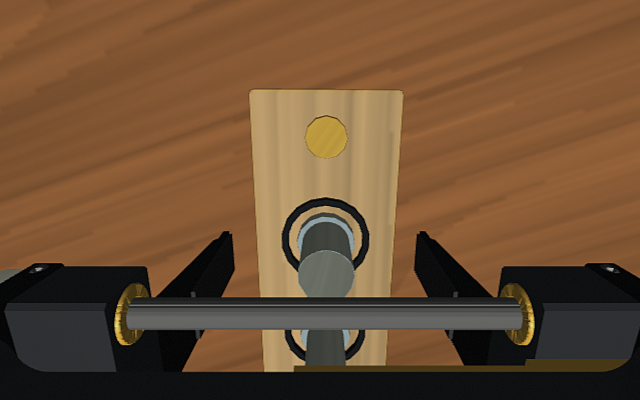

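View pics/s2.png

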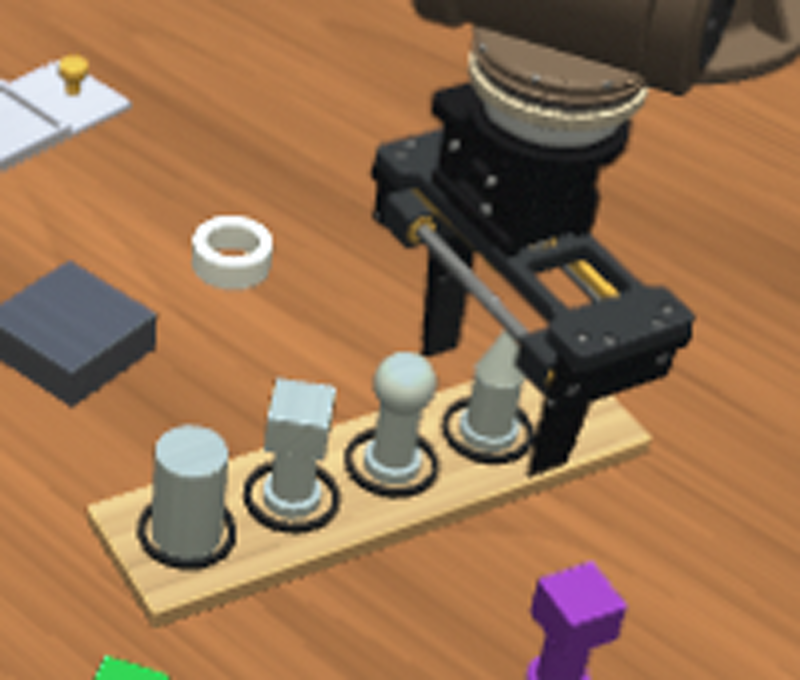

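```bash
python3 - <<'E'
from st import *
s,_=info(); c=env.read_camera("wrist"); sc=env.read_camera("scene")
for n,X in (("conering",[482.3,209,17]),("ballring",[539.1,189.8,17]),("tcp",s["eef_pos"]),("grasp",s["eef_pos"]+[0,0,18.8]),("cone tip",[482.3,209,86])):
    print(n,proj(c,X,s).round(0),((proj(sc,X)-[300,120])*4).round(0))
j=np.array([np.cos(np.radians(71.1)),np.sin(np.radians(71.1)),0])
for k in (47.5,-47.5,59.5): print(k,((proj(sc,s["eef_pos"]+k*j)-[300,120])*4).round(0))
E
```

```text
t 3.95 tcp [483.5 210.7  31.8] jaw deg 71.15 tilt 0.074 op 1.002 F [-0.7 -0.2  0.6] j [ 0.29  0.62  1.96 -0.    0.56 -0.96]
conering [[321. 239.]] [[485. 423.]]
ballring [[321. 329.]] [[390. 456.]]
tcp [[324. 251.]] [[491. 405.]]
grasp [[324. 268.]] [[496. 379.]]
cone tip [[319. 312.]] [[505. 325.]]
47.5 [[542. 463.]]
-47.5 [[442. 351.]]
59.5 [[556. 478.]]
```

>>> apply_moves(
  offset=[
    [0,0,0],
    [0,0,0],
    [0,0,0],
    [0,0,0],
    [0,0,0],
    [0,0,0],
  ],
  yaw=[0,0,0,0,0,0],
  jaw=[1,1,1,1,1,1],
)

```text
t: 4.8
eef_pos: [483.4, 210.6, 31.6]
tcp_rot: [0.336, 1.57, 0.007]
ft_force: [-0.1, -0.0, -0.4]
opening: 0.422
```

```bash
python3 - <<'E'
from st import *
s,_=info(); c=env.read_camera("wrist"); 
c2=env.read_camera("scene"); cv2.imwrite("pics/s3.png",np.vstack([crop(c2["frame"],300,500,150,270,3),crop(c["frame"],220,420,180,280,3)]))
E
```

```text
t 4.80 tcp [483.4 210.6  31.6] jaw deg 71.15 tilt 0.053 op 0.422 F [-0.1 -0.  -0.4] j [ 0.29  0.62  1.96 -0.    0.56 -0.96]
```

View pics/s3.png

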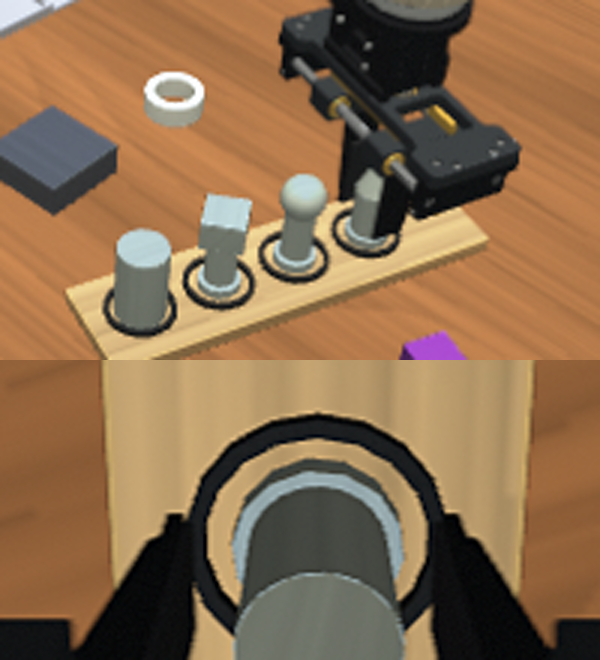

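>>> apply_moves(
  offset=[
    [0,0,0],
    [0,0,0],
    [0,0,0],
    [0,0,0],
    [0,0,0],
  ],
  yaw=[0,0,0,0,0],
  jaw=[1,1,1,1,1],
)

```text
t: 5.52
eef_pos: [483.4, 210.7, 31.6]
tcp_rot: [0.396, 1.57, 0.067]
ft_force: [-0.2, 0.2, 0.6]
opening: 0.271
```

```bash
python3 - <<'E'
from st import *
go(654,-201,31.2+20,88)
c=env.read_camera("scene"); cv2.imwrite("pics/s4.png",crop(c["frame"],300,500,150,270,4))
E
```

```text
t 5.53 tcp [483.4 210.7  31.6] jaw deg 71.15 tilt 0.061 op 0.271 F [-0.2  0.2  0.6] j [ 0.29  0.62  1.96 -0.    0.56 -0.96]
-> offset [  6.822 -16.467   0.782] yaw 2.809 (or +-30)
```

View pics/s4.png

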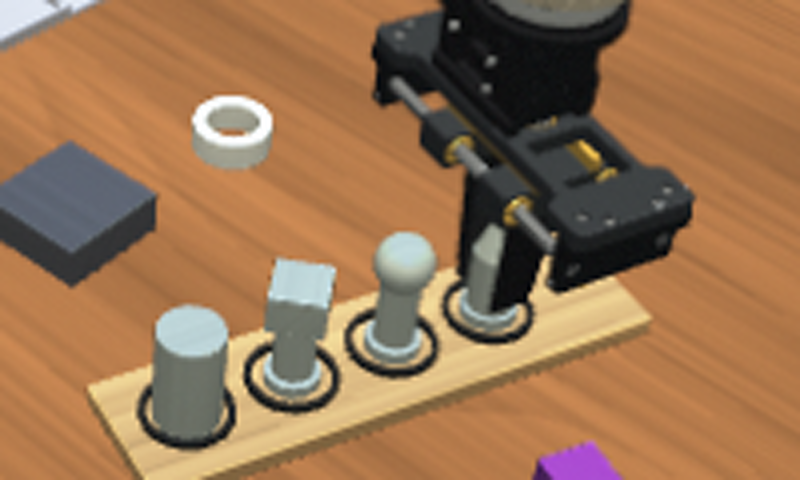

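>>> apply_moves(
  offset=[
    [0,0,0.4],
    [0,0,1.2],
    [0,0,2.4],
    [0,0,3.6],
    [0.3,-0.7,4.6],
    [1,-2.2,5],
    [1.7,-4,5],
    [2.4,-5.8,5],
    [3.1,-7.6,5],
    [3.9,-9.4,5],
    [4.6,-11.2,5],
    [5.4,-13,5],
    [6.1,-14.7,5],
    [6.6,-15.9,5],
    [6.82,-16.47,5],
    [6.82,-16.47,5],
    [6.82,-16.47,5],
  ],
  yaw=[0,0,0,0,0,0.3,0.6,0.9,1.2,1.5,1.8,2.1,2.4,2.7,2.81,2.81,2.81],
  jaw=[1,1,1,1,1,1,1,1,1,1,1,1,1,1,1,1,1],
)

```text
t: 7.7
eef_pos: [653.5, -199.8, 156.7]
tcp_rot: [1.153, 1.57, 1.119]
ft_force: [-0.0, 0.2, -2.4]
opening: 0.268
```

```bash
python3 - <<'E'
from st import *
s,_=info(); c=env.read_camera("wrist"); cv2.imwrite("pics/w5.png",c["frame"][:,:,::-1])
c2=env.read_camera("scene"); cv2.imwrite("pics/s5.png",crop(c2["frame"],180,380,70,220,4))
for x in (-155,-120,-60,0,60,120): 
    X=np.array([564+x*.9994,-197.9-.035*x,36 if x==-155 else 10]); print(x,proj(c,X,s).round(0),((proj(c2,X)-[180,70])*4).round(0))
E
```

```text
t 7.70 tcp [ 653.5 -199.8  156.7] jaw deg 88.03 tilt 0.056 op 0.268 F [-0.   0.2 -2.4] j [-0.39  0.63  1.46  0.    1.05 -1.93]
-155 [[ 322. -170.]] [[553. 247.]]
-120 [[322. -87.]] [[514. 298.]]
-60 [[322.   1.]] [[443. 332.]]
0 [[323.  80.]] [[369. 367.]]
60 [[323. 150.]] [[291. 405.]]
120 [[323. 214.]] [[210. 444.]]
```

View pics/w5.png

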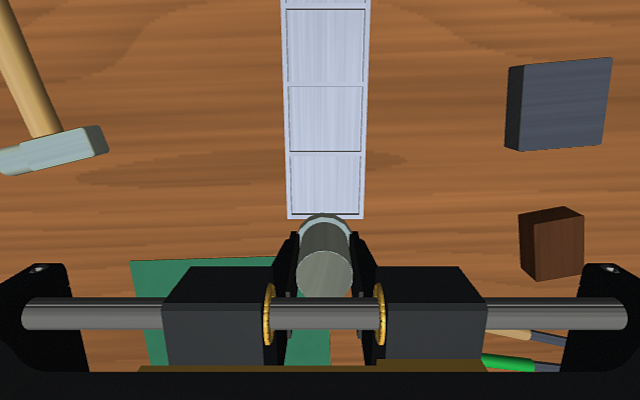

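View pics/s5.png

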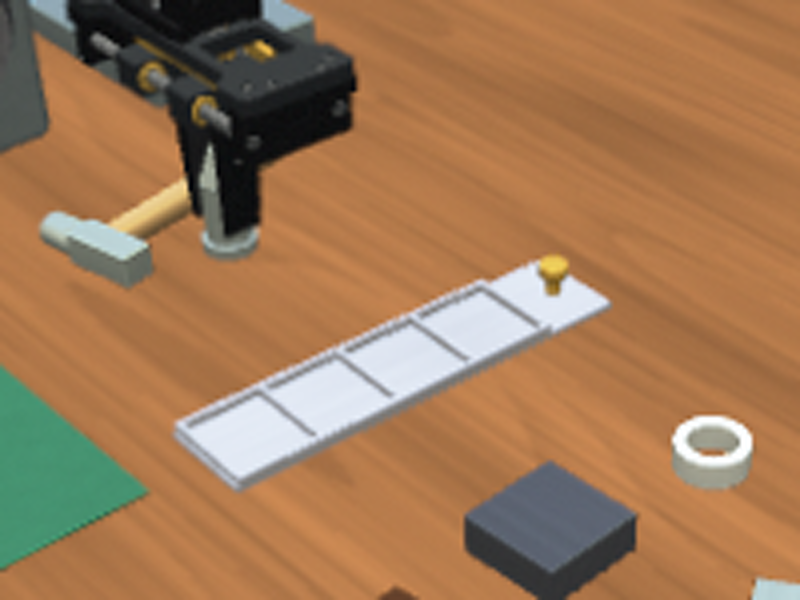

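```bash
python3 - <<'E'
from st import *
s,_=info(); c=env.read_camera("wrist"); cv2.imwrite("pics/w5c.png",crop(c["frame"],260,400,0,230,2.6))
uv=[[326,152],[326,86],[326,9],[326,216]]
P=ray(c,uv,10,s); print(P.round(1))
for v in (20,100,180): print(ray(c,[[326,v]],10,s).round(1))
g=cv2.cvtColor(c["frame"],cv2.COLOR_RGB2GRAY)
print(g[0:225,310:318].mean(1).round(0).astype(int).tolist())
E
```

```text
t 7.80 tcp [ 653.7 -199.8  156.9] jaw deg 88.06 tilt 0.059 op 0.267 F [-0.4  0.5 -1.5] j [-0.39  0.63  1.46  0.    1.05 -1.93]
[[ 625.8 -197.1   10. ]
 [ 569.1 -195.3   10. ]
 [ 509.8 -193.3   10. ]
 [ 686.9 -199.1   10. ]]
[[ 517.9 -193.6   10. ]]
[[ 580.6 -195.7   10. ]]
[[ 651.7 -198.    10. ]]
[184, 184, 188, 191, 190, 191, 194, 207, 80, 86, 192, 190, 186, 185, 186, 186, 186, 186, 186, 186, 186, 186, 186, 186, 186, 187, 186, 187, 187, 187, 188, 188, 188, 188, 188, 188, 188, 188, 188, 188, 188, 189, 189, 189, 189, 189, 189, 189, 189, 189, 189, 189, 190, 189, 190, 190, 190, 190, 190, 190, 190, 190, 190, 190, 190, 190, 190, 191, 190, 190, 190, 190, 190, 191, 191, 190, 190, 190, 190, 191, 190, 192, 191, 192, 192, 192, 191, 191, 191, 191, 191, 191, 191, 190, 191, 191, 191, 191, 191, 191, 191, 191, 191, 191, 192, 192, 192, 192, 192, 192, 192, 192, 192, 192, 192, 192, 192, 193, 193, 193, 193, 193, 193, 194, 193, 194, 194, 194, 194, 194, 194, 194, 194, 194, 195, 194, 194, 195, 195, 195, 195, 195, 195, 195, 195, 196, 196, 196, 197, 205, 135, 124, 196, 195, 192, 191, 197, 196, 196, 197, 197, 197, 197, 197, 197, 197, 197, 197, 197, 197, 197, 197, 197, 197, 197, 196, 197, 197, 197, 197, 197, 196, 196, 197, 196, 196, 196, 196, 196, 196, 196, 196, 196, 196, 196, 196, 195, 196, 195, 195, 195, 195, 195, 195, 195, 194, 194, 194, 194, 194, 196, 204, 144, 75, 88, 113, 72, 62, 80, 118, 156, 169, 171, 148, 114]
```

View pics/w5c.png

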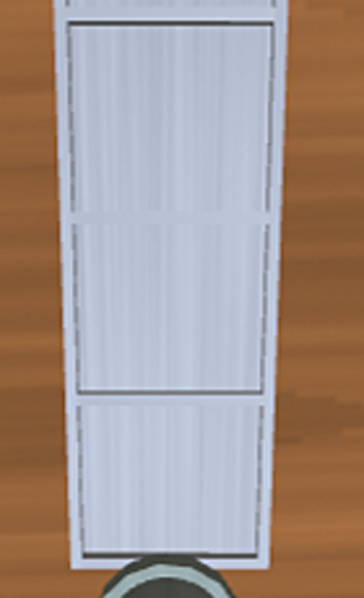

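>>> apply_moves(
  offset=[
    [0.08,0,-1],
    [0.08,0,-2.2],
    [0.08,0,-3.4],
    [0.08,0,-4.4],
    [0.08,0,-4.8],
    [0.08,0,-5.1],
    [0.08,0,-5.3],
    [0.08,0,-5.35],
    [0.08,0,-5.35],
  ],
  yaw=[0,0,0,0,0,0,0,0,0],
  jaw=[1,1,1,1,1,1,1,1,1],
)

```text
t: 8.98
eef_pos: [656.0, -200.0, 23.6]
tcp_rot: [0.201, 1.569, 0.167]
ft_force: [0.2, -0.2, -2.6]
opening: 0.267
```

```bash
python3 - <<'E'
from st import *
s,_=info(); c=env.read_camera("wrist"); 
c2=env.read_camera("scene"); cv2.imwrite("pics/s6.png",np.vstack([crop(c2["frame"],180,380,100,210,3),crop(c["frame"],220,420,150,280,2.4)[:, :, :] if 0 else crop(c["frame"],220,420,180,260,3)]))
E
```

```text
t 8.97 tcp [ 656.  -200.    23.6] jaw deg 88.06 tilt 0.091 op 0.267 F [ 0.2 -0.2 -2.6] j [-0.39  0.79  1.55  0.    0.8  -1.93]
```

View pics/s6.png

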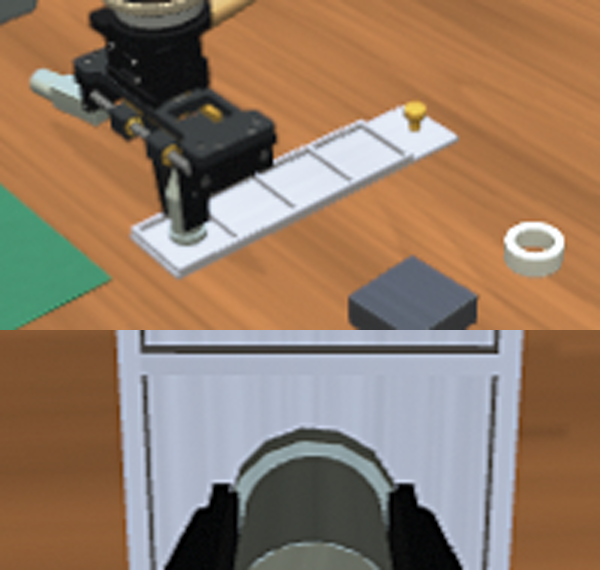

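>>> apply_moves(
  offset=[
    [0,0,-0.04],
    [0,0,-0.08],
    [0,0,-0.08],
    [0,0,-0.08],
  ],
  yaw=[0,0,0,0],
  jaw=[1,1,1,1],
)

```text
t: 9.57
eef_pos: [656.1, -200.1, 21.7]
tcp_rot: [0.145, 1.569, 0.111]
ft_force: [0.1, 0.5, -0.7]
opening: 0.268
```

>>> apply_moves(
  offset=[
    [0,0,0],
    [0,0,0],
    [0,0,0],
    [0,0,0],
    [0,0,0.4],
    [0,0,1.5],
    [0,0,3],
    [0,0,5],
    [0,0,5.5],
    [0,0,5.5],
  ],
  yaw=[0,0,0,0,0,0,0,0,0,0],
  jaw=[0,0,0,0,-0.3,-0.3,-0.3,-0.3,-0.3,-0.3],
)

```text
t: 10.82
eef_pos: [656.2, -200.1, 160.1]
tcp_rot: [-0.087, 1.568, -0.12]
ft_force: [0.5, -0.0, -0.5]
opening: 0.652
```

```bash
python3 - <<'E'
from st import *
go(539.2,190.5,32.2,71.2)
c2=env.read_camera("scene"); cv2.imwrite("pics/s7.png",crop(c2["frame"],180,480,100,280,2.6))
E
```

```text
t 10.82 tcp [ 656.2 -200.1  160.1] jaw deg 88.06 tilt 0.183 op 0.652 F [ 0.5 -0.  -0.5] j [-0.39  0.63  1.46  0.    1.05 -1.93]
-> offset [-4.679 15.625 -5.114] yaw -2.809 (or +-30)
```

View pics/s7.png

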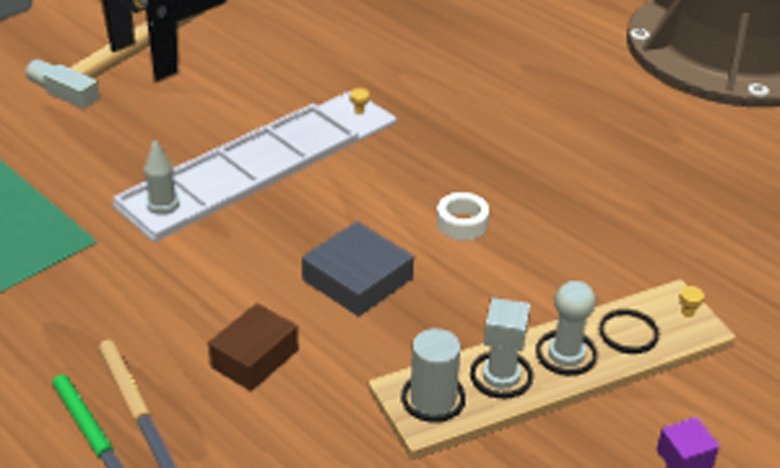

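>>> apply_moves(
  offset=[
    [-0.4,1.5,0],
    [-1,3.5,0],
    [-1.6,5.5,0],
    [-2.2,7.5,0],
    [-2.8,9.5,0],
    [-3.4,11.5,0],
    [-4,13.5,0],
    [-4.5,15,0],
    [-4.68,15.62,0],
    [-4.68,15.62,0],
    [-4.68,15.62,-1],
    [-4.68,15.62,-2.5],
    [-4.68,15.62,-3.8],
    [-4.68,15.62,-4.6],
    [-4.68,15.62,-5.12],
    [-4.68,15.62,-5.12],
    [-4.68,15.62,-5.12],
  ],
  yaw=[-0.4,-0.8,-1.2,-1.6,-2,-2.4,-2.7,-2.8,-2.8,-2.8,-2.8,-2.8,-2.8,-2.8,-2.8,-2.8,-2.8],
  jaw=[-0.3,-0.3,-0.3,-0.3,-0.3,-0.3,-0.3,-0.3,-0.3,-0.3,-0.3,-0.3,-0.3,-0.3,-0.3,-0.3,-0.3],
)

```text
t: 13.0
eef_pos: [539.2, 190.3, 31.3]
tcp_rot: [0.449, 1.569, 0.121]
ft_force: [0.3, 0.2, 0.7]
opening: 0.653
```

```bash
python3 - <<'E'
from st import *
s,_=info(); c=env.read_camera("wrist"); 
c2=env.read_camera("scene"); cv2.imwrite("pics/s8.png",np.vstack([crop(c2["frame"],300,500,150,270,3),crop(c["frame"],220,420,200,280,3)]))
E
```

```text
t 13.00 tcp [539.2 190.3  31.3] jaw deg 71.23 tilt 0.124 op 0.653 F [0.3 0.2 0.7] j [ 0.22  0.66  1.85 -0.    0.63 -1.02]
```

View pics/s8.png

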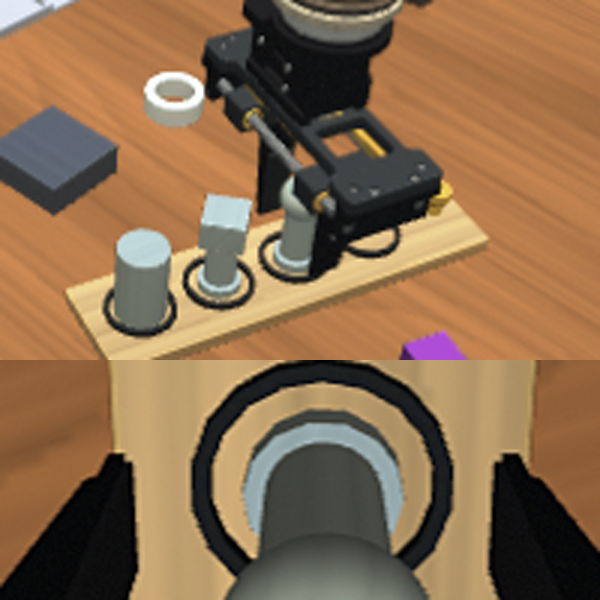

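>>> apply_moves(
  offset=[
    [0.02,0.06,0.03],
    [0.02,0.06,0.03],
    [0.02,0.06,0.03],
    [0.02,0.06,0.03],
    [0.02,0.06,0.03],
    [0.02,0.06,0.03],
    [0.02,0.06,0.03],
    [0.02,0.06,0.03],
  ],
  yaw=[0,0,0,0,0,0,0,0],
  jaw=[-0.3,1,1,1,1,1,1,1],
)

```text
t: 14.1
eef_pos: [539.6, 192.1, 32.2]
tcp_rot: [0.495, 1.568, 0.168]
ft_force: [0.4, 1.6, 0.0]
opening: 0.321
```

```bash
python3 - <<'E'
from st import *
s,_=info(); c=env.read_camera("wrist"); 
c2=env.read_camera("scene"); cv2.imwrite("pics/s9.png",np.vstack([crop(c2["frame"],300,500,150,270,3),crop(c["frame"],220,420,200,280,3)]))
E
```

```text
t 14.10 tcp [539.6 192.1  32.2] jaw deg 71.25 tilt 0.153 op 0.321 F [0.4 1.6 0. ] j [ 0.23  0.66  1.85 -0.    0.63 -1.02]
```

View pics/s9.png

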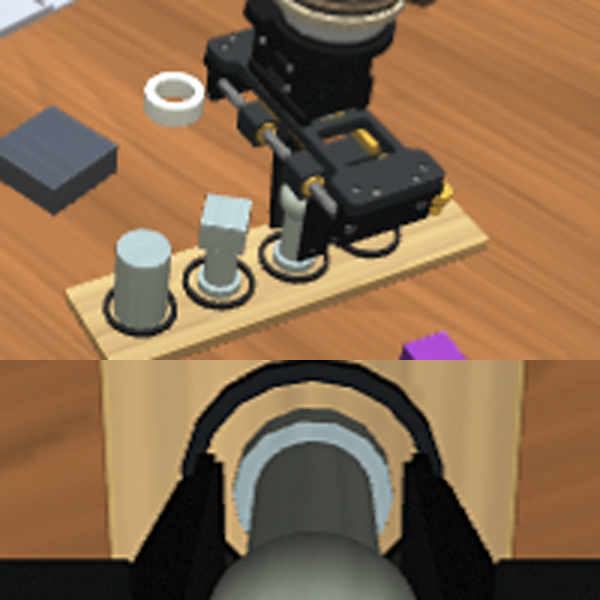

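>>> apply_moves(
  offset=[
    [0,0,0],
    [0,0,0],
    [0,0,0],
    [0,0,0],
  ],
  yaw=[0,0,0,0],
  jaw=[1,1,1,1],
)

```text
t: 14.7
eef_pos: [539.7, 192.1, 32.2]
tcp_rot: [0.486, 1.568, 0.159]
ft_force: [0.6, 1.1, -0.8]
opening: 0.323
```

>>> apply_moves(
  offset=[
    [0,0,0],
    [0,0,0],
    [0,0,-0.15],
    [0,0,-0.34],
    [0,0,-0.34],
    [0,0,-0.34],
    [0,0,-0.34],
    [0,0,-0.34],
    [0,0,-0.34],
    [0,0,-0.34],
    [0,0,-0.34],
  ],
  yaw=[0,0,0,0,0,0,0,0,0,0,0],
  jaw=[0.1,0.1,0.1,0.1,0.1,1,1,1,1,1,1],
)

```text
t: 16.08
eef_pos: [539.7, 192.1, 23.8]
tcp_rot: [0.498, 1.568, 0.171]
ft_force: [0.7, 1.4, -0.3]
opening: 0.321
```

```bash
python3 - <<'E'
from st import *
go(595.5,-197.7,150,88)
s=env.state(); c=env.read_camera("wrist"); 
c2=env.read_camera("scene"); cv2.imwrite("pics/s10.png",np.vstack([crop(c2["frame"],300,500,150,270,3),crop(c["frame"],220,420,200,280,3)]))
E
```

```text
t 16.07 tcp [539.7 192.1  23.8] jaw deg 71.25 tilt 0.163 op 0.321 F [ 0.7  1.4 -0.3] j [ 0.23  0.67  1.85 -0.    0.61 -1.02]
-> offset [  2.231 -15.592   5.048] yaw 2.791 (or +-30)
```

View pics/s10.png

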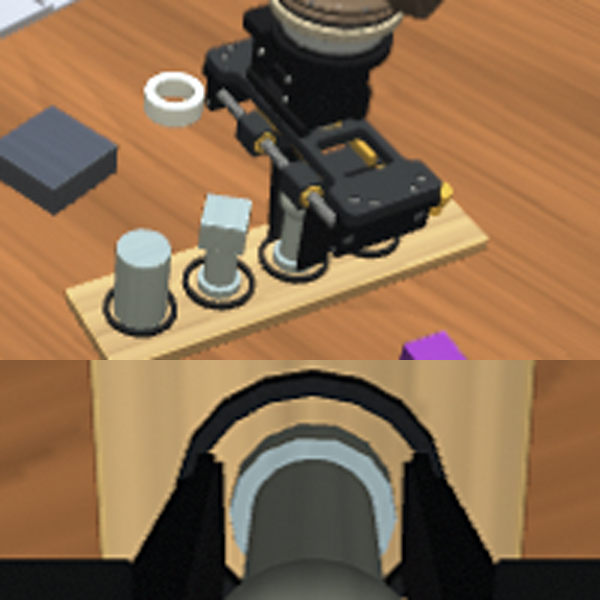

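>>> apply_moves(
  offset=[
    [0,0,0],
    [0,0,0],
    [0,0,0.3],
    [0,0,0.7],
    [0,0,1.14],
    [0,0,1.14],
    [0,0,1.14],
    [0,0,1.14],
    [0,0,1.14],
    [0,0,1.14],
    [0,0,1.14],
  ],
  yaw=[0,0,0,0,0,0,0,0,0,0,0],
  jaw=[0.1,0.1,0.1,0.1,0.1,0.1,1,1,1,1,1],
)

```text
t: 17.55
eef_pos: [539.6, 192.2, 52.1]
tcp_rot: [0.513, 1.568, 0.186]
ft_force: [-0.7, 1.1, -1.5]
opening: 0.32
```

```bash
python3 - <<'E'
from st import *
go(595.5,-197.7,170,88)
s=env.state(); c=env.read_camera("wrist"); 
c2=env.read_camera("scene"); cv2.imwrite("pics/s11.png",np.vstack([crop(c2["frame"],300,500,150,270,3),crop(c["frame"],220,420,200,280,3)]))
E
```

```text
t 17.55 tcp [539.6 192.2  52.1] jaw deg 71.26 tilt 0.148 op 0.320 F [-0.7  1.1 -1.5] j [ 0.23  0.63  1.84 -0.    0.67 -1.02]
-> offset [  2.235 -15.595   4.716] yaw 2.791 (or +-30)
```

View pics/s11.png

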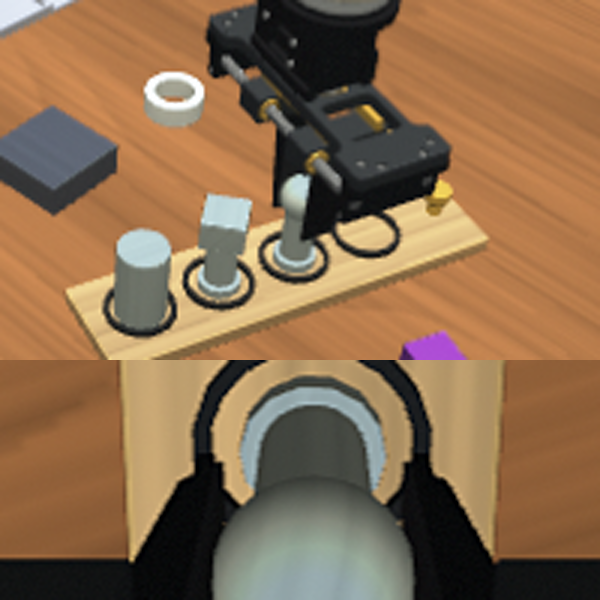

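>>> apply_moves(
  offset=[
    [0,0,0.1],
    [0,0,0.3],
    [0,0,0.7],
    [0,0,1.2],
    [0,0,1.2],
    [0,0,1.2],
  ],
  yaw=[0,0,0,0,0,0],
  jaw=[1,1,1,1,1,1],
)

```text
t: 18.4
eef_pos: [539.5, 192.1, 82.2]
tcp_rot: [0.515, 1.568, 0.187]
ft_force: [0.7, -0.3, -4.3]
opening: 0.323
```

```bash
python3 - <<'E'
from st import *
go(595.5,-197.7,170,88)
c2=env.read_camera("scene"); cv2.imwrite("pics/s12.png",crop(c2["frame"],300,500,130,270,4))
E
```

```text
t 18.40 tcp [539.5 192.1  82.2] jaw deg 71.26 tilt 0.154 op 0.323 F [ 0.7 -0.3 -4.3] j [ 0.23  0.58  1.82 -0.    0.74 -1.02]
-> offset [  2.238 -15.594   3.512] yaw 2.791 (or +-30)
```

View pics/s12.png

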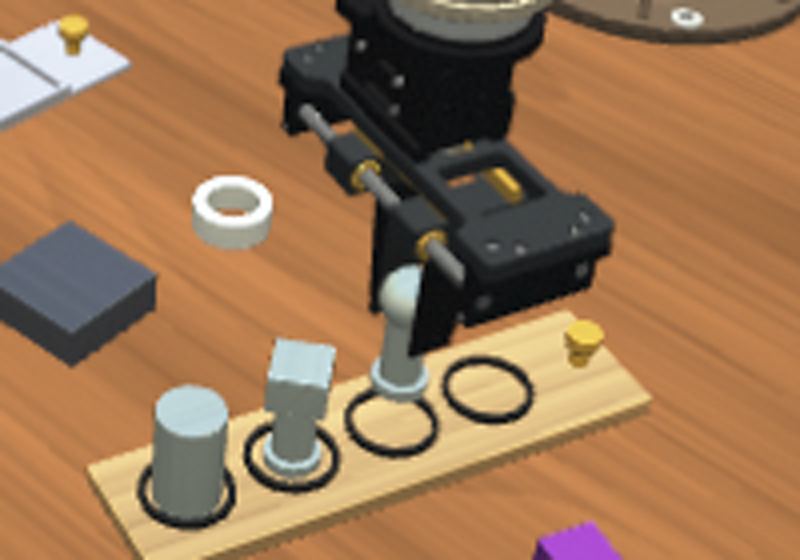

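>>> apply_moves(
  offset=[
    [0,0,0.5],
    [0,-0.2,1.5],
    [0.1,-0.8,2.6],
    [0.3,-1.8,3.3],
    [0.5,-3.2,3.5],
    [0.75,-4.8,3.5],
    [1,-6.4,3.5],
    [1.2,-8,3.5],
    [1.4,-9.6,3.5],
    [1.6,-11.2,3.5],
    [1.8,-12.7,3.5],
    [2,-14,3.5],
    [2.15,-15,3.5],
    [2.24,-15.5,3.5],
    [2.24,-15.6,3.5],
    [2.24,-15.6,3.5],
    [2.24,-15.6,3.5],
  ],
  yaw=[0,0,0,0,0.3,0.6,0.9,1.2,1.5,1.8,2.1,2.4,2.6,2.79,2.79,2.79,2.79],
  jaw=[1,1,1,1,1,1,1,1,1,1,1,1,1,1,1,1,1],
)

```text
t: 20.58
eef_pos: [595.4, -197.1, 169.6]
tcp_rot: [0.581, 1.569, 0.546]
ft_force: [-0.6, 0.3, -3.5]
opening: 0.321
```

```bash
python3 - <<'E'
from st import *
s,_=info(); c=env.read_camera("wrist"); 
c2=env.read_camera("scene"); cv2.imwrite("pics/s13.png",np.vstack([crop(c2["frame"],180,380,80,210,3),crop(c["frame"],220,420,200,270,3)]))
cv2.imwrite("pics/w13.png",c["frame"][...,::-1])
E
```

```text
t 20.57 tcp [ 595.4 -197.1  169.6] jaw deg 88.03 tilt 0.128 op 0.321 F [-0.6  0.3 -3.5] j [-0.43  0.54  1.6   0.    1.   -1.96]
```

View pics/s13.png

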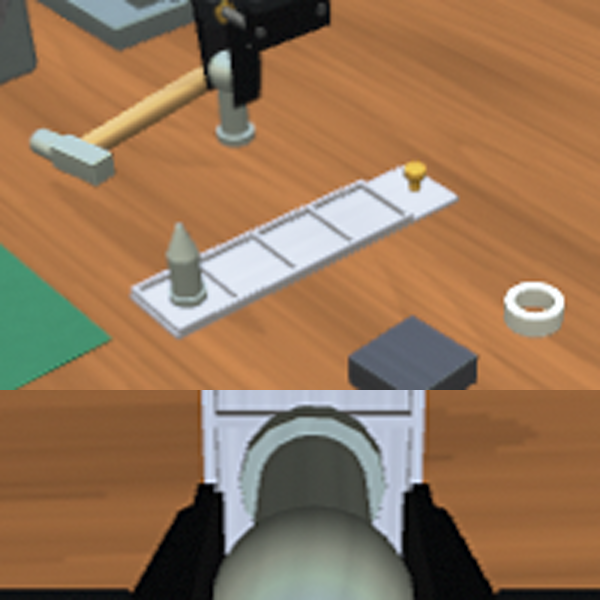

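View pics/w13.png

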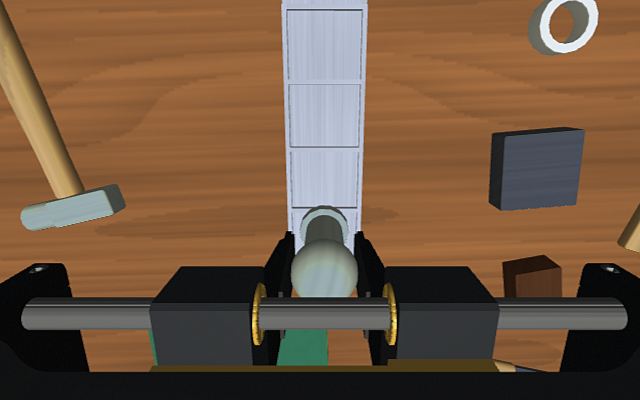

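>>> apply_moves(
  offset=[
    [0,0,-0.5],
    [0,0,-1.5],
    [0,0,-2.7],
    [0,0,-3.7],
    [0,0,-4.3],
    [0,0,-4.7],
    [0,0,-4.9],
    [0,0,-5.02],
    [0,0,-5.07],
    [0,0,-5.1],
    [0,0,-5.1],
    [0,0,-5.1],
  ],
  yaw=[0,0,0,0,0,0,0,0,0,0,0,0],
  jaw=[1,1,1,1,1,1,1,1,1,1,1,1],
)

```text
t: 22.18
eef_pos: [595.6, -197.2, 42.2]
tcp_rot: [0.442, 1.568, 0.407]
ft_force: [0.2, -0.3, -2.4]
opening: 0.324
```

```bash
python3 - <<'E'
from st import *
s,_=info(); c=env.read_camera("wrist"); 
c2=env.read_camera("scene"); cv2.imwrite("pics/s14.png",np.vstack([crop(c2["frame"],180,380,100,210,3),crop(c["frame"],220,420,180,260,3)]))
E
```

```text
t 22.18 tcp [ 595.6 -197.2   42.2] jaw deg 88.03 tilt 0.140 op 0.324 F [ 0.2 -0.3 -2.4] j [-0.43  0.7   1.7   0.    0.74 -1.96]
```

View pics/s14.png

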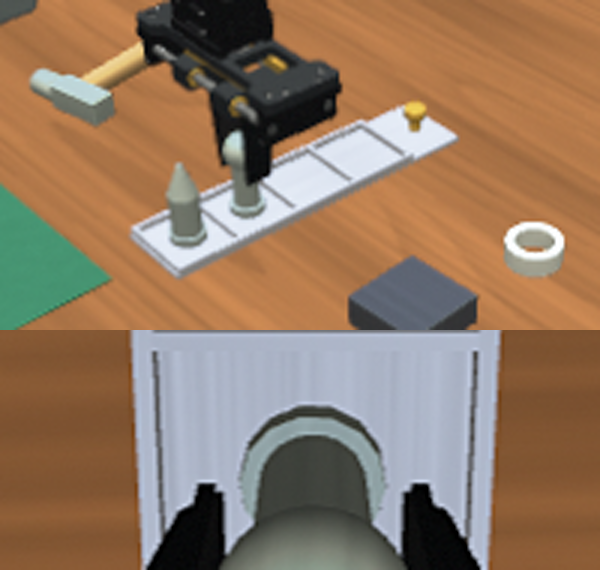

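>>> apply_moves(
  offset=[
    [0,0,-0.03],
    [0,0,-0.03],
    [0,0,-0.03],
    [0,0,-0.03],
    [0,0,-0.03],
    [0,0,-0.03],
    [0,0,0.5],
    [0,0,1.5],
    [0,0,3],
    [0,0,4.5],
    [0,0,4.5],
  ],
  yaw=[0,0,0,0,0,0,0,0,0,0,0],
  jaw=[1,1,0,0,0,0,-0.2,-0.2,-0.2,-0.2,-0.2],
)

```text
t: 23.65
eef_pos: [596.7, -197.7, 158.4]
tcp_rot: [-0.15, 1.563, -0.184]
ft_force: [-0.6, -1.0, -0.3]
opening: 0.596
```

```bash
python3 - <<'E'
from st import *
go(595.7,171.2,51.2,36.8)
c2=env.read_camera("scene"); cv2.imwrite("pics/s15.png",crop(c2["frame"],180,480,100,280,2.6))
E
```

```text
t 23.65 tcp [ 596.7 -197.7  158.4] jaw deg 88.04 tilt 0.434 op 0.596 F [-0.6 -1.  -0.3] j [-0.43  0.55  1.62  0.    0.97 -1.96]
-> offset [-0.039 14.755 -4.29 ] yaw -8.539 (or +-30)
```

View pics/s15.png

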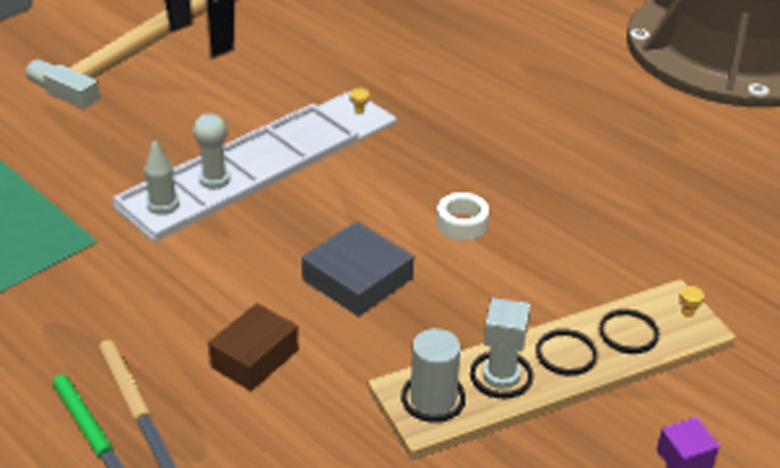

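>>> apply_moves(
  offset=[
    [0,0.6,0],
    [0,1.8,0],
    [0,3.5,0],
    [0,5.5,0],
    [0,7.5,0],
    [0,9.5,0],
    [0,11.5,0],
    [0,13.2,0],
    [0,14.4,0],
    [0,14.76,0],
    [0,14.76,0],
    [0,14.76,0],
  ],
  yaw=[-0.8,-1.6,-2.4,-3.2,-4,-4.8,-5.6,-6.4,-7.2,-8,-8.54,-8.54],
  jaw=[-0.2,-0.2,-0.2,-0.2,-0.2,-0.2,-0.2,-0.2,-0.2,-0.2,-0.2,-0.2],
)

```text
t: 25.2
eef_pos: [595.4, 171.7, 155.6]
tcp_rot: [-0.334, 1.566, -1.262]
ft_force: [-0.1, -0.4, -0.1]
opening: 0.599
```

```bash
python3 - <<'E'
from st import *
s,_=info(); c=env.read_camera("wrist"); cv2.imwrite("pics/w16.png",crop(c["frame"],240,420,130,290,4.4)[:600])
c2=env.read_camera("top"); cv2.imwrite("pics/t16.png",crop(c2["frame"],215,445,155,300,3))
E
```

```text
t 25.20 tcp [595.4 171.7 155.6] jaw deg 36.83 tilt 0.252 op 0.599 F [-0.1 -0.4 -0.1] j [ 0.18  0.54  1.64 -0.01  0.96 -0.46]
```

View pics/w16.png

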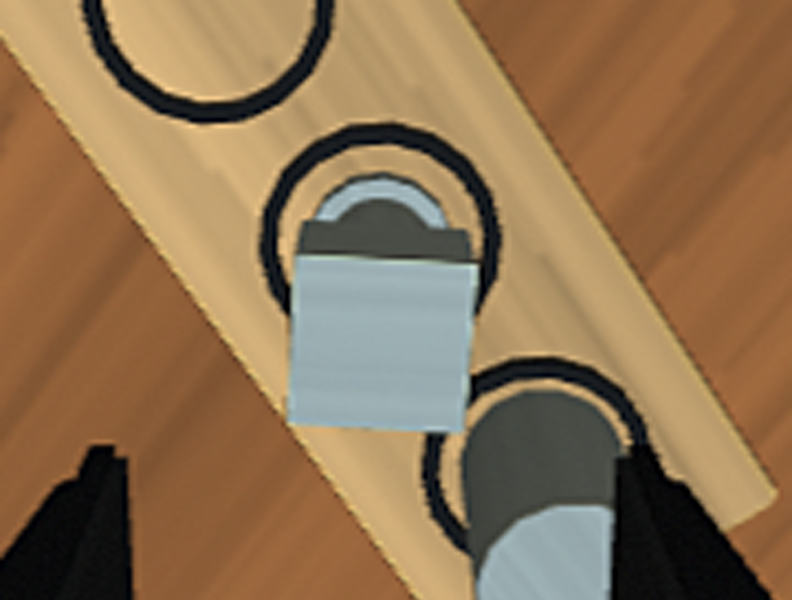

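View pics/t16.png

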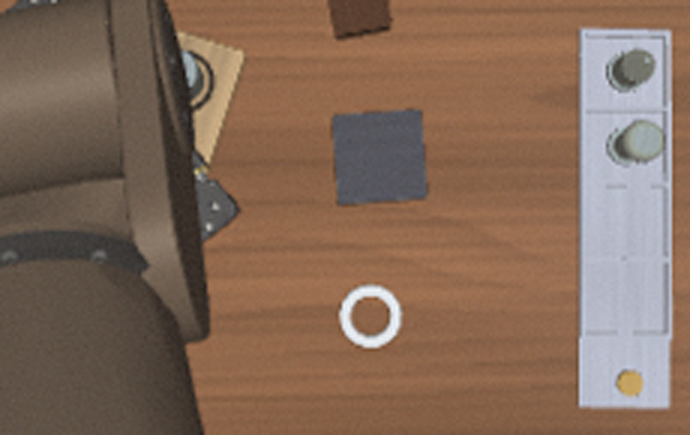

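```bash
python3 - <<'E'
from st import *
s,_=info(); c=env.read_camera("wrist")
q=np.array([[297,254],[478,264],[463,431],[290,424]])/4.4+[240,130]-.4
Q=ray(c,q,82,s); print(Q.round(1),Q.mean(0)); d=np.roll(Q,-1,0)-Q; print(np.degrees(np.arctan2(d[:,1],d[:,0])),np.linalg.norm(d,axis=1))
r=ray(c,[[(380/4.4)+240-.4,(240/4.4)+130-.4]],17,s); print("ring",r)
go(596,171.5,51.2,35)
E
```

```text
t 25.30 tcp [595.7 171.4 156. ] jaw deg 36.86 tilt 0.258 op 0.602 F [ 0.2  0.2 -0.5] j [ 0.18  0.54  1.64 -0.01  0.96 -0.46]
[[577.2 175.6  82. ]
 [601.7 191.9  82. ]
 [617.6 167.4  82. ]
 [593.6 151.   82. ]] [597.51181516 171.45402947  82.        ]
[  33.55351968  -56.98803802 -145.64696878  123.76418836] [29.44283796 29.19156932 29.06093361 29.59597167]
ring [[597.11243766 171.97115893  17.        ]]
t 25.35 tcp [595.7 171.4 156.1] jaw deg 36.84 tilt 0.261 op 0.601 F [-0.   0.9  0.5] j [ 0.18  0.54  1.64 -0.01  0.96 -0.46]
-> offset [ 1.100e-02  4.000e-03 -4.195e+00] yaw -0.307 (or +-30)
```

>>> apply_moves(
  offset=[
    [0.03,0,-0.5],
    [0.03,0,-1.6],
    [0.03,0,-2.8],
    [0.03,0,-3.6],
    [0.03,0,-4],
    [0.03,0,-4.2],
    [0.03,0,-4.2],
    [0.03,0,-4.2],
    [0.03,0,-4.2],
    [0.03,0,-4.2],
    [0.03,0,-4.2],
    [0.03,0,-4.2],
    [0.03,0,-4.2],
    [0.03,0,-4.2],
  ],
  yaw=[-0.39,-0.39,-0.39,-0.39,-0.39,-0.39,-0.39,-0.39,-0.39,-0.39,-0.39,-0.39,-0.39,-0.39],
  jaw=[-0.2,-0.2,-0.2,-0.2,-0.2,-0.2,-0.2,-0.2,1,1,1,1,1,1],
)

```text
t: 27.1
eef_pos: [596.6, 171.4, 51.1]
tcp_rot: [-0.131, 1.566, -1.099]
ft_force: [0.1, 0.3, 1.6]
opening: 0.314
```

```bash
python3 - <<'E'
from st import *
go(535.5,-195.6,170,88)
s=env.state(); c=env.read_camera("wrist"); 
c2=env.read_camera("scene"); cv2.imwrite("pics/s17.png",np.vstack([crop(c2["frame"],300,500,150,270,3),crop(c["frame"],220,420,180,260,3)]))
E
```

```text
t 27.10 tcp [596.6 171.4  51.1] jaw deg 34.50 tilt 0.264 op 0.314 F [0.1 0.3 1.6] j [ 0.18  0.68  1.71 -0.01  0.75 -0.42]
-> offset [ -2.442 -14.679   4.754] yaw 8.916 (or +-30)
```

View pics/s17.png

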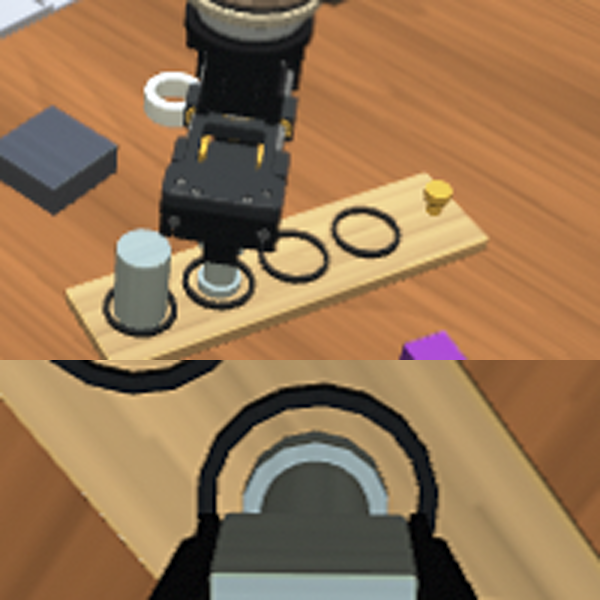

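>>> apply_moves(
  offset=[
    [0,0,0.1],
    [0,0,0.4],
    [0,0,1.2],
    [0,0,2.4],
    [0,0,3.5],
    [-0.1,-0.5,4.3],
    [-0.3,-1.8,4.7],
    [-0.6,-3.4,4.75],
    [-0.9,-5,4.75],
    [-1.2,-6.6,4.75],
    [-1.4,-8.2,4.75],
    [-1.7,-9.8,4.75],
    [-1.9,-11.4,4.75],
    [-2.2,-13,4.75],
    [-2.4,-14.2,4.75],
    [-2.44,-14.68,4.75],
    [-2.44,-14.68,4.75],
    [-2.44,-14.68,4.75],
  ],
  yaw=[0,0,0,0,0,0.5,1.3,2.1,2.9,3.7,4.5,5.3,6.1,6.9,7.7,8.5,8.92,8.92],
  jaw=[1,1,1,1,1,1,1,1,1,1,1,1,1,1,1,1,1,1],
)

```text
t: 29.45
eef_pos: [535.4, -195.7, 170.1]
tcp_rot: [-0.095, 1.566, -0.13]
ft_force: [-0.2, 0.1, -3.5]
opening: 0.311
```

```bash
python3 - <<'E'
from st import *
go(535.5,-195.6,41.1,88); s=env.state(); c=env.read_camera("wrist"); 
c2=env.read_camera("scene"); cv2.imwrite("pics/s18.png",np.vstack([crop(c2["frame"],180,380,80,210,3),crop(c["frame"],220,420,190,260,3)]))
E
```

```text
t 29.45 tcp [ 535.4 -195.7  170.1] jaw deg 87.98 tilt 0.257 op 0.311 F [-0.2  0.1 -3.5] j [-0.47  0.46  1.75  0.    0.93 -2.  ]
-> offset [ 6.000e-03  3.000e-03 -5.161e+00] yaw 0.003 (or +-30)
```

View pics/s18.png

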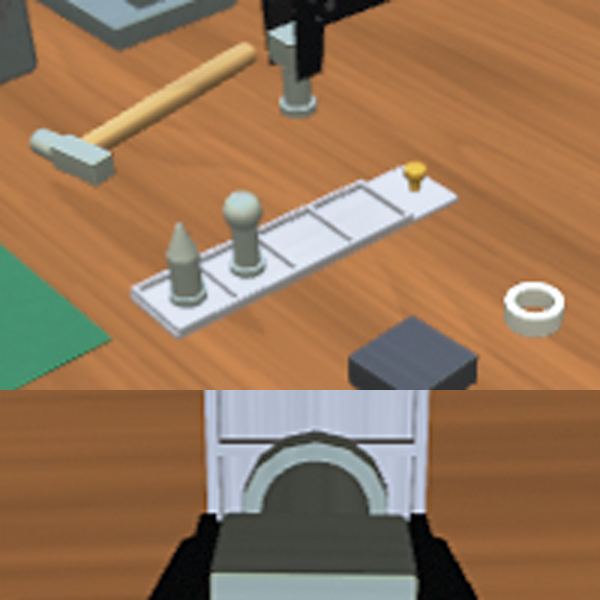

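>>> apply_moves(
  offset=[
    [0,0,-0.5],
    [0,0,-1.5],
    [0,0,-2.7],
    [0,0,-3.7],
    [0,0,-4.3],
    [0,0,-4.7],
    [0,0,-4.95],
    [0,0,-5.07],
    [0,0,-5.13],
    [0,0,-5.17],
    [0,0,-5.17],
    [0,0,-5.17],
  ],
  yaw=[0,0,0,0,0,0,0,0,0,0,0,0],
  jaw=[1,1,1,1,1,1,1,1,1,1,1,1],
)

```text
t: 31.05
eef_pos: [535.7, -195.5, 41.2]
tcp_rot: [-0.157, 1.566, -0.192]
ft_force: [-0.7, 0.1, 0.3]
opening: 0.31
```

```bash
python3 - <<'E'
from st import *
s,_=info(); c=env.read_camera("wrist"); 
c2=env.read_camera("scene"); cv2.imwrite("pics/s19.png",np.vstack([crop(c2["frame"],180,380,100,210,3),crop(c["frame"],220,420,180,260,3)]))
E
```

```text
t 31.05 tcp [ 535.7 -195.5   41.2] jaw deg 87.97 tilt 0.303 op 0.310 F [-0.7  0.1  0.3] j [-0.47  0.64  1.85  0.    0.64 -2.  ]
```

View pics/s19.png

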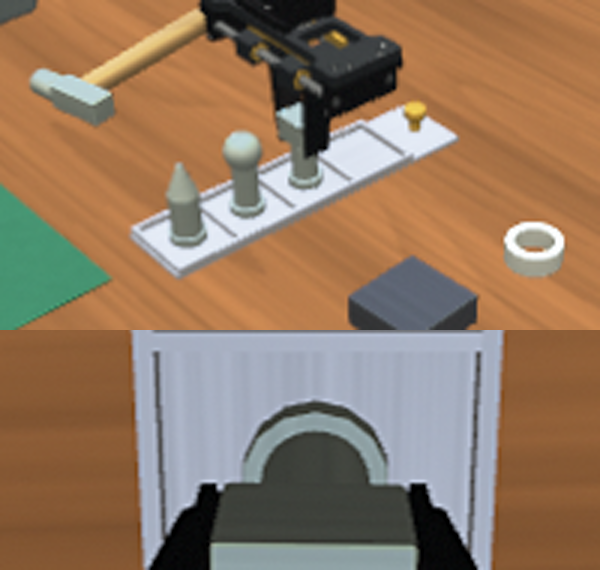

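Seated (force back to ~0, foot inside the pocket). Release and retreat.

>>> apply_moves(
  offset=[
    [0,0,0],
    [0,0,0],
    [0,0,0],
    [0,0,0],
    [0,0,0.5],
    [0,0,1.5],
    [0,0,3],
    [0,0,4.5],
    [0,0,4.5],
    [0,0,4.5],
  ],
  yaw=[0,0,0,0,0,0,0,0,0,0],
  jaw=[0,0,0,0,-0.3,-0.3,-0.3,-0.3,-0.3,-0.3],
)

```text
t: 32.4
eef_pos: [535.4, -195.4, 153.7]
tcp_rot: [-0.147, 1.566, -0.182]
ft_force: [-0.3, 1.3, 0.2]
opening: 0.648
```

```bash
python3 - <<'E'
from st import *
go(652,151.8,25.2,71.2)
c2=env.read_camera("scene"); cv2.imwrite("pics/s20.png",crop(c2["frame"],180,480,100,280,2.6))
E
```

```text
t 32.40 tcp [ 535.4 -195.4  153.7] jaw deg 87.97 tilt 0.298 op 0.648 F [-0.3  1.3  0.2] j [-0.47  0.48  1.77  0.    0.89 -2.  ]
-> offset [ 4.664 13.887 -5.14 ] yaw -2.795 (or +-30)
```

View pics/s20.png

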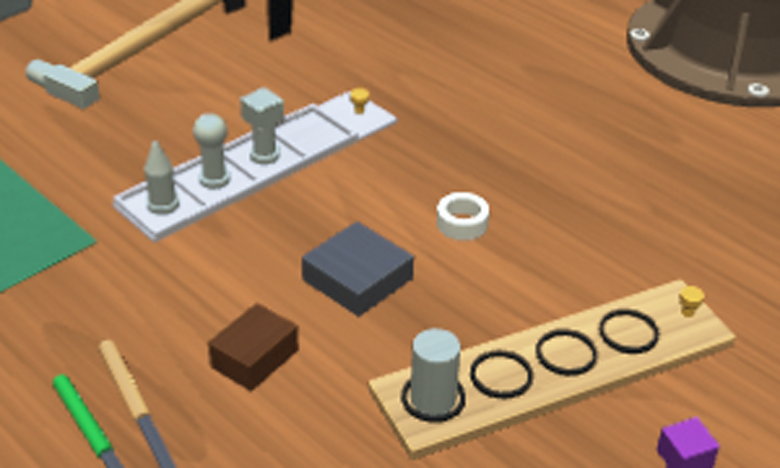

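>>> apply_moves(
  offset=[
    [0.3,0.6,0.2],
    [0.6,1.8,0.2],
    [1.2,3.5,0.2],
    [1.8,5.5,0.2],
    [2.5,7.5,0.2],
    [3.2,9.5,0.2],
    [3.8,11.3,0.2],
    [4.3,12.8,0.2],
    [4.6,13.7,0.2],
    [4.66,13.89,0.2],
    [4.66,13.89,-0.5],
    [4.66,13.89,-1.5],
    [4.66,13.89,-2.8],
    [4.66,13.89,-4],
    [4.66,13.89,-4.7],
    [4.66,13.89,-5.1],
    [4.66,13.89,-5.1],
    [4.66,13.89,-5.1],
  ],
  yaw=[-0.3,-0.6,-0.9,-1.2,-1.6,-2,-2.4,-2.8,-2.8,-2.8,-2.8,-2.8,-2.8,-2.8,-2.8,-2.8,-2.8,-2.8],
  jaw=[-0.5,-0.5,-0.5,-0.5,-0.5,-0.5,-0.5,-0.5,-0.5,-0.5,-0.5,-0.5,-0.5,-0.5,-0.5,-0.5,-0.5,-0.5],
)

```text
t: 34.7
eef_pos: [652.2, 151.9, 26.6]
tcp_rot: [0.053, 1.565, -0.276]
ft_force: [-0.6, 0.0, 0.7]
opening: 0.751
```

```bash
python3 - <<'E'
from st import *
s,_=info(); c=env.read_camera("wrist"); 
c2=env.read_camera("scene"); cv2.imwrite("pics/s21.png",np.vstack([crop(c2["frame"],280,480,150,270,3),crop(c["frame"],220,420,200,280,3)]))
E
```

```text
t 34.70 tcp [652.2 151.9  26.6] jaw deg 71.17 tilt 0.313 op 0.751 F [-0.6  0.   0.7] j [ 0.13  0.76  1.6  -0.    0.78 -1.11]
```

View pics/s21.png

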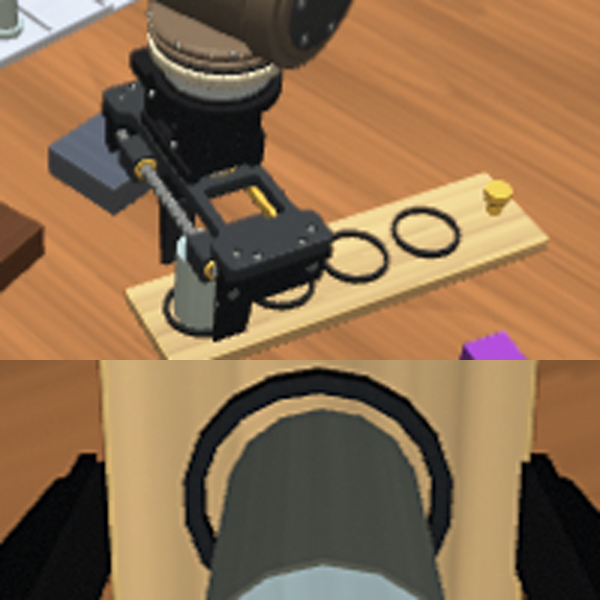

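>>> apply_moves(
  offset=[
    [0.02,0.06,-0.03],
    [0.02,0.06,-0.03],
    [0.02,0.06,-0.03],
    [0.02,0.06,-0.03],
    [0.02,0.06,-0.03],
    [0.02,0.06,-0.03],
    [0.02,0.06,-0.03],
    [0.02,0.06,-0.03],
    [0.02,0.06,-0.03],
  ],
  yaw=[0,0,0,0,0,0,0,0,0],
  jaw=[-0.5,1,1,1,1,1,1,1,1],
)

```text
t: 35.92
eef_pos: [652.7, 153.5, 25.8]
tcp_rot: [0.061, 1.565, -0.268]
ft_force: [0.2, -0.0, -0.1]
opening: 0.374
```

```bash
python3 - <<'E'
from st import *
go(475.6,-193.5,150,88)
E
```

```text
t 35.92 tcp [652.7 153.5  25.8] jaw deg 71.18 tilt 0.318 op 0.374 F [ 0.2 -0.  -0.1] j [ 0.13  0.77  1.59 -0.    0.78 -1.11]
-> offset [ -7.084 -13.882   4.967] yaw 2.804 (or +-30)
```

>>> apply_moves(
  offset=[
    [0,0,0.1],
    [0,0,0.4],
    [0,0,1.2],
    [0,0,2.4],
    [-0.1,-0.2,3.6],
    [-0.5,-1,4.6],
    [-1.2,-2.4,4.97],
    [-2,-4,4.97],
    [-2.8,-5.6,4.97],
    [-3.6,-7.2,4.97],
    [-4.4,-8.8,4.97],
    [-5.2,-10.3,4.97],
    [-6,-11.7,4.97],
    [-6.6,-12.9,4.97],
    [-7,-13.7,4.97],
    [-7.08,-13.88,4.97],
    [-7.08,-13.88,4.97],
    [-7.08,-13.88,4.97],
  ],
  yaw=[0,0,0,0,0,0,0.3,0.6,0.9,1.2,1.5,1.8,2.1,2.4,2.7,2.8,2.8,2.8],
  jaw=[1,1,1,1,1,1,1,1,1,1,1,1,1,1,1,1,1,1],
)

```text
t: 38.17
eef_pos: [476.0, -192.8, 150.4]
tcp_rot: [0.045, 1.565, 0.01]
ft_force: [-0.1, 0.1, -4.8]
opening: 0.378
```

```bash
python3 - <<'E'
from st import *
go(475.6,-193.5,15.8,88); s=env.state(); c=env.read_camera("wrist"); 
c2=env.read_camera("scene"); cv2.imwrite("pics/s22.png",np.vstack([crop(c2["frame"],180,380,80,210,3),crop(c["frame"],220,420,190,260,3)]))
E
```

```text
t 38.17 tcp [ 476.  -192.8  150.4] jaw deg 88.00 tilt 0.338 op 0.378 F [-0.1  0.1 -4.8] j [-0.52  0.41  1.91  0.    0.82 -2.05]
-> offset [-0.017 -0.027 -5.383] yaw 0.001 (or +-30)
```

View pics/s22.png

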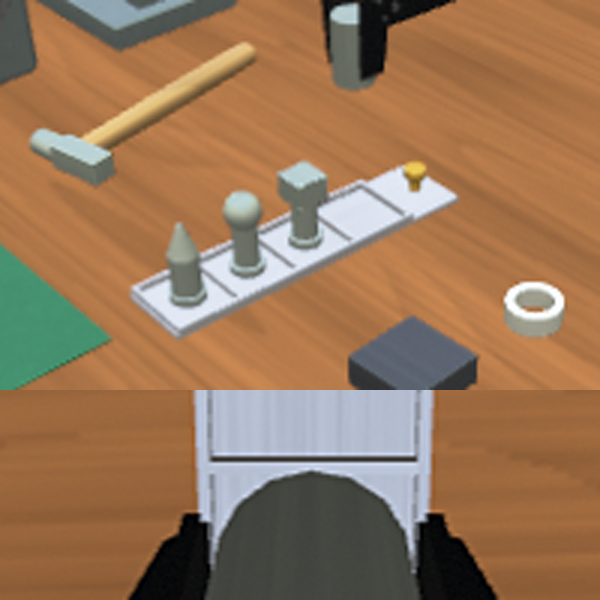

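>>> apply_moves(
  offset=[
    [-0.02,-0.03,-0.5],
    [-0.02,-0.03,-1.5],
    [-0.02,-0.03,-2.7],
    [-0.02,-0.03,-3.9],
    [-0.02,-0.03,-4.6],
    [-0.02,-0.03,-5],
    [-0.02,-0.03,-5.2],
    [-0.02,-0.03,-5.3],
    [-0.02,-0.03,-5.36],
    [-0.02,-0.03,-5.39],
    [-0.02,-0.03,-5.39],
    [-0.02,-0.03,-5.39],
  ],
  yaw=[0,0,0,0,0,0,0,0,0,0,0,0],
  jaw=[1,1,1,1,1,1,1,1,1,1,1,1],
)

```text
t: 39.78
eef_pos: [475.7, -193.7, 15.8]
tcp_rot: [0.006, 1.565, -0.028]
ft_force: [-0.1, 0.9, 0.4]
opening: 0.373
```

```bash
python3 - <<'E'
from st import *
s,_=info(); c=env.read_camera("wrist"); 
c2=env.read_camera("scene"); cv2.imwrite("pics/s23.png",np.vstack([crop(c2["frame"],180,380,100,210,3),crop(c["frame"],220,420,180,260,3)]))
E
```

```text
t 39.77 tcp [ 475.7 -193.7   15.8] jaw deg 88.02 tilt 0.356 op 0.373 F [-0.1  0.9  0.4] j [-0.52  0.64  2.01  0.01  0.49 -2.06]
```

View pics/s23.png

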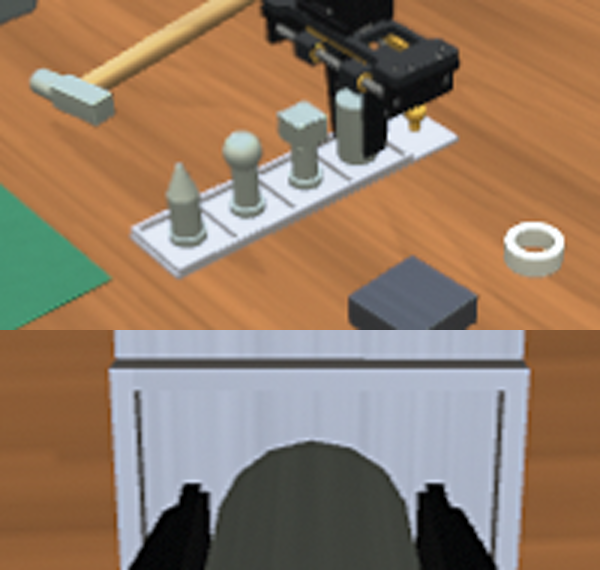

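>>> apply_moves(
  offset=[
    [0,0,0],
    [0,0,0],
    [0,0,0],
    [0,0,0],
    [0,0,0.4],
    [0,0,1.5],
    [0,0,3],
    [0,0,5],
    [0,0,6.5],
    [0,2,8],
    [0,4,8],
    [0,6,8],
    [0,7,8],
    [0,7,8],
    [0,7,8],
  ],
  yaw=[0,0,0,0,0,0,0,0,0,0,0,0,0,0,0],
  jaw=[-0.2,-0.2,-0.2,-0.2,-0.4,-0.4,-0.4,-0.4,-0.4,-0.4,-0.4,-0.4,-0.4,-0.4,-0.4],
)

```text
t: 41.75
eef_pos: [475.7, -19.2, 216.1]
tcp_rot: [-0.03, 1.564, -0.065]
ft_force: [0.2, -0.4, 0.4]
opening: 0.701
```

```bash
python3 - <<'E'
from st import *
s,_=info()
c1=env.read_camera("top"); c2=env.read_camera("scene")
a=crop(c1["frame"],390,460,155,300,4); b=crop(c2["frame"],190,350,90,200,3.2)
b=cv2.copyMakeBorder(b,0,a.shape[0]-b.shape[0],0,0,cv2.BORDER_CONSTANT); cv2.imwrite("pics/final.png",np.hstack([a,b]))
O=np.array([565.5,-196.6]); 
for n,x,h in (("cone",90,76),("ball",30,62),("square",-30,72),("flat",-90,64)):
    X=[*(O+x*np.array([.9994,-.035])),h]; print(n,((proj(c1,X)-[390,155])*4+2).round(0),"base",((proj(c1,[X[0],X[1],4])-[390,155])*4+2).round(0))
E
```

```text
t 41.75 tcp [475.7 -19.2 216.1] jaw deg 88.03 tilt 0.377 op 0.701 F [ 0.2 -0.4  0.4] j [-0.18  0.28  1.91  0.    0.95 -1.72]
cone [[159.  78.]] base [[131.  95.]]
ball [[154. 187.]] base [[131. 195.]]
square [[158. 293.]] base [[131. 295.]]
flat [[155. 401.]] base [[131. 396.]]
```

View pics/final.png

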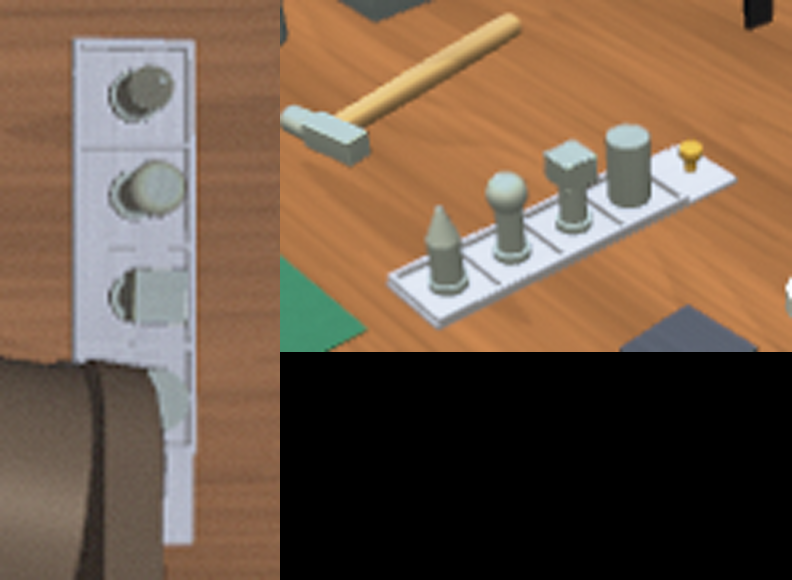

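```bash
python3 - <<'E'
from st import *
env.job_done(); info()
E
```

```text
the job is handed in; nothing more can be done
the job is handed in; nothing more can be done
```

All four punches now stand in the aluminium rack in reverse order. Counted from the far end towards the knob they are cone, ball, square, flat. I handed the job in at about 42 s of the allowed 106 s.

- **Final pictures:** in the scene view all four look upright and inside their own pockets, and the gripper is clear of everything. The top view agrees for the cone, ball and square. The arm hid most of the flat there, so its place is confirmed only by the scene view and the wrist picture taken just before release.
- **Setting down:** each punch was lowered slowly to floor height before release. The wrist force fell from the punch's weight to about zero for the square and flat. For the cone and ball it had dropped only part-way at the last reading (to −0.7 N and −2.4 N). I lowered the ball a further 0.75 mm before opening the jaws.
- **Disagreement:** the wrist and top cameras put the racks 2 to 3 mm apart. I used the mean, which is well inside the placing tolerance.
- **Ball grip:** closing on the ball punch at mid-height, and again lower, caught the ball instead of the shank. I reopened each time and gripped it at the ball's widest point. I gripped the square by its block.

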